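# Lay out jar stops on a pantry shelf board with a hooked and locked tape

### The job

Stand the tape measure on the shelf board, hook its end over the outer edge of the dark batten and draw the case back, straight along the board, until its nose is at the pencil line, then press the orange button to lock it and leave it there, hooked. Next take every wooden stop block from the bin and stand it upright on the board close beside the blade, right opposite the blade's band of the same colour (centred on it to within 1 cm, and no more than 3 cm from the blade; either side will do for one block, and two of a colour go one on each side). If a block gets knocked out of place set it right again, and leave the jars, cans, pencil and screwdriver where they are.

Things in the scene. Friction and masses are not known exactly. Their poses are not given: they have to be found in the camera images.
- board: pine shelf board fixed on the worktop: 220 (its x) by 400 (its y) by 18 thick. Origin: centre of the underside, z up. At its +y end a dark batten (12 along y, full width, 8 high) is fixed on top, its outer face flush with the board's end (y = +200), its inner face at y = +188. A black pencil line crosses the board at y = -12.
- board_edge (a point): top outer edge of the dark batten, in the middle: the edge to hook (board y = +200, 26 above the worktop)
- tape: loose tape measure, 0.5 kg: black case 80 long (x) by 42 wide (y) by 62 high; origin: centre of its base, x to the nose and hook. Grip it across its width. The stiff straight yellow blade, 24 wide, leaves the nose level, underside 12 above the base; a spring draws it in with 1.2 N (1.8 N at 190 out). On the board the case's weight holds it against the spring when let go.
- tape_nose (a point): bottom of the front face (nose) of the tape case, on its centre plane: 40 ahead of the case's origin, at base height. Reads as the case does.
- hook (a point): inner face (towards the case) of the steel hook tab at the blade's end, 4 above the case's base; the tab is 2 thick, 22 wide and reaches from the blade down to 1.7 above the case's base. With the blade in, this face is 26 ahead of the nose, so with the case standing on the board, the 12 mm batten fits between nose and tab.
- tape_blade (a joint): how far the blade is drawn out, m: 0 = in, 0.24 = all out; about 0.186 when the tab is hooked on the batten's outer face and the nose is at the pencil line
- tape_lock (a joint): lock button on the case's top, m: 0 = up (free), 0.006 = end of its travel. Pressed straight down (about 4 N to move it) it meets the blade brake at about 0.0045 and stays down where it is left: locked from 0.0035 on
- lock_top (a point): centre of the top of the orange lock button, 22 x 24; it stands 10 above the case's top when up, 24 ahead of the case's origin
- bin: grey bin fixed on the worktop, 240 (its x) by 125 (its y) by 20 high, walls and floor 4 thick, dividers making 3 x 2 compartments of about 75 x 57 inside, centred at x = -79, 0, +79 and y = +-30 from the bin's origin (centre of the underside). Each block present stands in a compartment of its own and rises 18 above the walls.
- block_red1: wooden stop block with a red top, 36 x 36 x 34 tall, about 40 g, loose, standing upright in a bin compartment; origin: centre of its underside, z up. May be absent.
- block_red2: wooden stop block with a red top, 36 x 36 x 34 tall, about 40 g, loose, standing upright in a bin compartment; origin: centre of its underside, z up. May be absent.
- block_blue1: wooden stop block with a blue top, 36 x 36 x 34 tall, about 40 g, loose, standing upright in a bin compartment; origin: centre of its underside, z up. May be absent.
- block_blue2: wooden stop block with a blue top, 36 x 36 x 34 tall, about 40 g, loose, standing upright in a bin compartment; origin: centre of its underside, z up. May be absent.
- block_green1: wooden stop block with a green top, 36 x 36 x 34 tall, about 40 g, loose, standing upright in a bin compartment; origin: centre of its underside, z up. May be absent.
- block_green2: wooden stop block with a green top, 36 x 36 x 34 tall, about 40 g, loose, standing upright in a bin compartment; origin: centre of its underside, z up. May be absent.
- mark_red (a point): red band across the yellow blade, 8 long: its centre is 45 behind the hook tab once the tape is drawn out to the pencil line (inside or near the case before). 12.5 above the case's base; frame axes as the tape case's (x to the hook, y across the blade).
- mark_blue (a point): blue band across the yellow blade, 8 long: its centre is 103 behind the hook tab once the tape is drawn out to the pencil line (inside or near the case before). 12.5 above the case's base; frame axes as the tape case's (x to the hook, y across the blade).
- mark_green (a point): green band across the yellow blade, 8 long: its centre is 161 behind the hook tab once the tape is drawn out to the pencil line (inside or near the case before). 12.5 above the case's base; frame axes as the tape case's (x to the hook, y across the blade).
- spice_jar: bystander, not to be disturbed: round spice jar with red lid, 44 diameter, 95 tall
- tuna_can: bystander, not to be disturbed: flat blue can, 86 diameter, 40 tall
- soup_can: bystander, not to be disturbed: red can, 70 diameter, 100 tall
- screwdriver: bystander, not to be disturbed: screwdriver lying at the back of the table
- pencil: bystander, not to be disturbed: flat red carpenter pencil, 102 x 13 x 8, lying on the board near its plain end, across the board
- pepper_pot: bystander, not to be disturbed: round jar with green lid, 48 diameter, 85 tall
Not all that is in view belongs to the job. Leave any purple, white or yellow look-alike of the block_blue2 alone.

How it is judged:
By the outcome, as a careful person would: the job done as asked, in the order asked, and still so for the second after the job is handed in, with the robot touching nothing.
Of block_red1, block_red2, block_blue1, block_blue2, block_green1, block_green2 only 4 to 6 are there at a start; the rules pass over those that are not, and their reading is None.
At some moment in a run one of block_red1, block_red2, block_blue1, block_blue2, block_green1, block_green2 may be knocked a few centimetres aside while the robot is not near it.
Once in a run the grip may slacken for a moment while it holds something.
It also fails if it takes over 210 s, if anything falls off the work surface, if the arm or the gripper's body presses on something with over 40 N, if the wrist force passes 120 N, or if a joint passes its speed limit or range.

### The arm

A 6-joint arm with a two-finger parallel gripper is mounted at the origin on the work surface. World frame = base frame: x ahead of the robot, y to its left, z up, the work surface at z = 0. Lengths are in m, angles in rad, forces in N, time in s.
With the tool pointing down it reaches from about 0.3 to 0.775 m from the base axis. Payload 14.6 kg.
Tool frame: the origin (TCP) lies midway between the tips of the shut fingers; the grasp point (between the pads) lies 19 mm behind it; z points along the fingers, y is the line along which they close (so a half turn about z gives the same grasp; the last joint's range is limited). The gripper opens to 85 mm and grips with 20 to 120 N. Pads are 22 mm wide; open, the fingers measure 114 mm over their backs; the gripper's body (76 mm by 85 mm) begins 54 mm behind the grasp point. The pads swing forward as they close: fully open they stand 13 mm farther back than shut.
Start: joints at [-1.355, 0.3, 1.521, -0, 1.321, -0.067], TCP at [0.153, -0.528, 0.231] pointing down, gripper open.
Joint ranges: [-3.03, 3.03], [-0.79, 2.21], [0.23, 2.52], [-1.04, 4.18], [0, 3.07], [-2.55, 2.55]. Speed limits (rad/s): [2.22, 2.22, 2.57, 3.14, 3.14, 3.14].

### API

Orientations are given as [roll, pitch, yaw] about the fixed x, y, z axes, in that order (R = Rz(yaw) Ry(pitch) Rx(roll)).
In Python, from rig import * gives the robot as it stands.
- The arm moves only by the tool send_rows, never from a script. Its argument "deltas" is a list of rows, each an object of numbers: "rx", "ry", "rz": the turn, a rotation vector about the world's x, y, z in rad; "dx", "dy", "dz": the shift along the world's x, y, z in cm; "jaw": the closure in counts, from 0 (fully open) to 255 (shut). In form: [{"rx": .., "ry": .., "rz": .., "dx": .., "dy": .., "dz": .., "jaw": ..}, ...]. A call has 1 to 12 rows; each row shifts and turns the commanded pose from where the row before left it; what a row does not reach is not made up. A row lasts 1/12 s, in which the tool goes at most 41.7 mm and 7.16 degrees, less where a joint would pass 70% of its speed; a pose out of reach is approached as far as the arm can. A call is refused whole if a number of a shift passes 4.17 or a number of a turn 0.125, either way. A call with a gripper value outside its range is refused whole. The fingers move at their own pace and stop on an object; "force" is the grip in N (left out, the last holds). Time passes only in rows, so rows that do not move let the fingers close. It gives the time, the measured TCP pose, the force, the opening and the grip force at its end, in the units of the state.
- sense(): the state, without advancing time (a new reading comes with each control period).
- camera(name): name is "scene" or "side" or "wrist"; returns the picture (420x560x3 uint8, red, green, blue); there is no depth.
- camera_model(name): a dict with "fx", "fy", "cx", "cy" (pixels), "dist_coeffs" ([k1, k2, p1, p2, k3] as OpenCV has them; the pictures are not rectified), "pose" (4x4, takes a point from camera to world coordinates). Camera axes: x right, y down, z forward; pixel columns grow to the right and rows downward; lengths in m; the calibration is good to about 2 mm. A picture is of the moment at which its call begins: read the wrist's pose just before it. camera_model takes no time and is no camera call; for the wrist camera it gives the pose at the moment of the call.
- hand_in(): hands the job in; it is judged then, once.
The state is a dict: "t": time; "q": joint angles; "qd": joint speeds; "joint_efforts": joint torques, N m; "tool_pos": TCP position; "tcp_rot": TCP orientation; "wrist_force": force on the tool from outside, world axes, zero at the start; "wrist_torque": the same for the moment, N m; "opening": finger opening in m; "gripper_force": force on a finger pad.
Only numpy, scipy, OpenCV 4.12 (cv2) and the standard library are available. Lean on these libraries where they do the work, as an engineer would, in place of code of your own. Each camera call takes 0.05 s, during which the arm holds its last target. There are 200 camera calls.

## Working session

There is one attempt and no reset: what is moved stays moved. The work goes in short steps, Python scripts to look and compute and a tool call to move; the robot and the scene stay as the last step left them, time stands still between calls to the robot, and variables do not carry over. Pictures are saved under pics/ and viewed, at most 14 in all, crops included, and the job is handed in when it is done.

Besides the shell and the picture viewer there is one more tool, called as name([rows], argument=value, ...), one row to a line, values as JSON. send_rows: Moves the arm, as the interface text tells. Its arguments: {"type":"object","properties":{"deltas":{"type":"array"},"force":{"type":"number"}},"required":["deltas"]}

```bash
ls; mkdir -p pics; cat > h.py <<'E'
from rig import *
import numpy as np, cv2
from scipy.spatial.transform import Rotation as R
def snap(n,f):
    m=camera_model(n); im=np.array(camera(n)); cv2.imwrite('pics/'+f+'.png',im[:,:,::-1]); return im,m
def ray(m,uv):
    K=np.array([[m['fx'],0,m['cx']],[0,m['fy'],m['cy']],[0,0,1.]])
    p=cv2.undistortPoints(np.array(uv,float).reshape(-1,1,2),K,np.array(m['dist_coeffs'],float)).reshape(-1,2)
    T=np.array(m['pose']); d=np.c_[p,np.ones(len(p))]@T[:3,:3].T
    return T[:3,3],d
def onz(m,uv,z):
    o,d=ray(m,uv); return o+d*((z-o[2])/d[:,2])[:,None]
def proj(m,P):
    K=np.array([[m['fx'],0,m['cx']],[0,m['fy'],m['cy']],[0,0,1.]])
    T=np.linalg.inv(np.array(m['pose'])); return cv2.projectPoints(np.array(P,float).reshape(-1,1,3),cv2.Rodrigues(T[:3,:3])[0],T[:3,3],K,np.array(m['dist_coeffs'],float))[0].reshape(-1,2)
E
python3 - <<'E'
from h import *
for n in ['scene','side','wrist']:
    im,m=snap(n,n+'0'); print(n,np.round(m['pose'],3).tolist(),m['fx'])
s=sense();print({k:np.round(v,3).tolist() for k,v in s.items()})
E
```

```text
pics
scene [[-0.562, 0.658, -0.501, 1.198], [0.827, 0.458, -0.327, 0.421], [0.014, -0.598, -0.801, 1.165], [0.0, 0.0, 0.0, 1.0]] 442.4553273313967
side [[0.917, -0.292, 0.271, 0.241], [-0.398, -0.638, 0.659, -0.76], [-0.019, -0.712, -0.701, 0.917], [0.0, 0.0, 0.0, 1.0]] 439.2924115607469
wrist [[0.279, -0.912, -0.3, 0.231], [-0.96, -0.266, -0.086, -0.507], [-0.001, 0.312, -0.95, 0.373], [0.0, 0.0, 0.0, 1.0]] 313.7752801471493
{'t': 0.15, 'q': [-1.355, 0.3, 1.521, 0.0, 1.321, -0.067], 'qd': [-0.001, -0.003, -0.002, -0.0, -0.001, 0.0], 'joint_efforts': [-0.001, -54.367, -36.189, -0.0, 0.003, -0.0], 'tool_pos': [0.153, -0.528, 0.231], 'tcp_rot': [-3.141, -0.0, 0.283], 'wrist_force': [-0.684, 0.079, 0.973], 'wrist_torque': [-0.045, 0.015, -0.035], 'gripper_force': 0.0, 'opening': 0.085}
```

View pics/scene0.png

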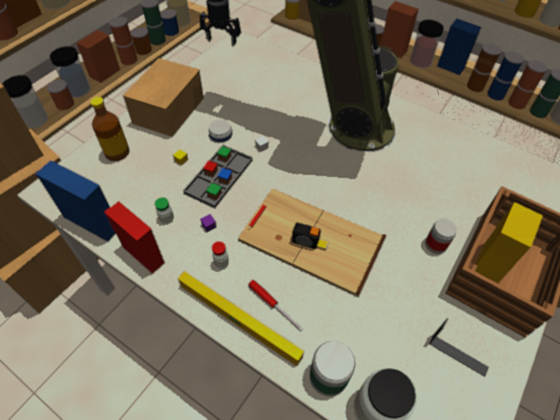

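View pics/side0.png

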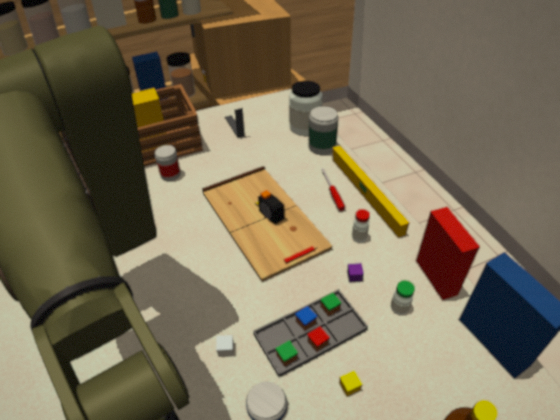

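The scene view shows the board (corners about 274,190; 385,236; 359,292; 239,240) with its batten on the right. The tape is near (307,235) with its nose towards the batten, and the bin holds two green blocks, one red and one blue. The side view agrees: board (203,189), (264,168), (330,243), (264,276). Next I'll cast rays for rough positions.

```bash
python3 - <<'E'
from h import *
S=camera_model('scene');D=camera_model('side')
print('board S',np.round(onz(S,[(274,190),(239,240)],.018),3).tolist(),np.round(onz(S,[(385,236),(359,292)],.026),3).tolist())
print('board D',np.round(onz(D,[(330,243),(264,276)],.018),3).tolist(),np.round(onz(D,[(203,189),(264,168)],.026),3).tolist())
def blobs(n,m):
    im=cv2.imread('pics/'+n+'0.png');h=cv2.cvtColor(im,cv2.COLOR_BGR2HSV)
    for c,(a,b) in dict(orange=(8,17),red=(0,5),green=(50,75),blue=(105,125),yellow=(22,32)).items():
        k=((h[...,0]>=a)&(h[...,0]<=b)&(h[...,1]>(200 if c!='green' else 140))&(h[...,2]>90)).astype(np.uint8)
        N,_,st,ce=cv2.connectedComponentsWithStats(k)
        for i in range(1,N):
            if 15<st[i,4]<700: print(n,c,st[i,4],np.round(ce[i]),np.round(onz(m,[ce[i]],.038 if c!='orange' else .088)[0],3))
blobs('scene',S);blobs('side',D)
E
```

```text
board S [[0.454, -0.091, 0.018], [0.673, -0.068, 0.018]] [[0.412, 0.293, 0.026], [0.622, 0.315, 0.026]]
board D [[0.665, -0.069, 0.018], [0.458, -0.1, 0.018]] [[0.408, 0.286, 0.026], [0.62, 0.303, 0.026]]
scene orange 64 [107. 118.] [ 0.573 -0.732  0.088]
scene orange 58 [314. 231.] [0.557 0.122 0.088]
scene red 80 [210. 166.] [ 0.505 -0.318  0.038]
scene red 71 [257. 215.] [ 0.579 -0.068  0.038]
scene red 113 [218. 248.] [ 0.738 -0.094  0.038]
scene red 219 [262. 293.] [0.783 0.097 0.038]
scene green 74 [224. 151.] [ 0.424 -0.324  0.038]
scene green 97 [214. 188.] [ 0.573 -0.247  0.038]
scene green 98 [161. 203.] [ 0.713 -0.346  0.038]
scene blue 84 [225. 173.] [ 0.503 -0.257  0.038]
scene yellow 80 [ 96. 101.] [ 0.5   -0.89   0.038]
scene yellow 75 [180. 155.] [ 0.526 -0.437  0.038]
scene yellow 49 [321. 244.] [0.554 0.149 0.038]
side orange 49 [265. 194.] [0.552 0.118 0.088]
side red 117 [337. 198.] [0.758 0.066 0.038]
side red 94 [362. 215.] [ 0.79  -0.028  0.038]
side red 96 [299. 254.] [ 0.563 -0.086  0.038]
side red 234 [318. 336.] [ 0.5   -0.323  0.038]
side green 176 [405. 288.] [ 0.756 -0.294  0.038]
side green 178 [331. 301.] [ 0.57  -0.25   0.038]
side green 233 [286. 350.] [ 0.421 -0.326  0.038]
side blue 172 [306. 315.] [ 0.499 -0.262  0.038]
side yellow 341 [145.  97.] [0.342 0.942 0.038]
side yellow 311 [350. 383.] [ 0.513 -0.451  0.038]
side yellow 370 [484. 411.] [ 0.731 -0.629  0.038]
```

```bash
python3 - <<'E'
import cv2
a=cv2.imread('pics/scene0.png')[130:310,170:400];b=cv2.imread('pics/side0.png')[150:380,190:380]
cv2.imwrite('pics/c0.png',cv2.hconcat([cv2.resize(a,(460,360),interpolation=2),cv2.resize(b[:200],(340,360),interpolation=2)]))
E
```

```text
(no output)
```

View pics/c0.png

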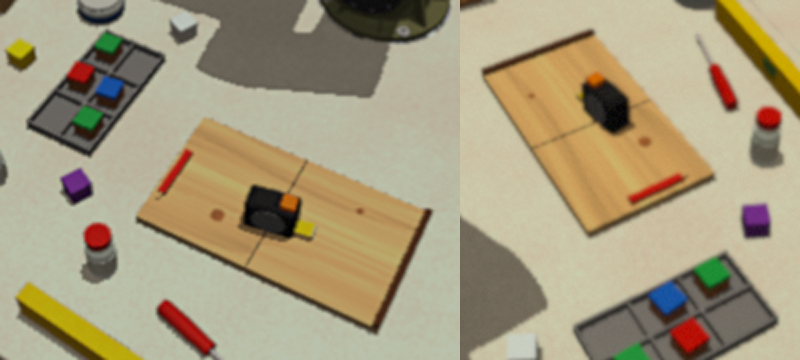

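Both views agree to about 1 cm. The crop shows the tape standing, with its nose and orange button towards the batten and roughly along the board. I'll move the wrist camera over the board, with the tool's closing axis across the tape.

send_rows([
  {"dx": 1.57,"dy": 2.82,"dz": 0.42,"rz": 0.0585,"jaw": 0},
  {"dx": 1.57,"dy": 2.82,"dz": 0.42,"rz": 0.0585,"jaw": 0},
  {"dx": 1.57,"dy": 2.82,"dz": 0.42,"rz": 0.0585,"jaw": 0},
  {"dx": 1.57,"dy": 2.82,"dz": 0.42,"rz": 0.0585,"jaw": 0},
  {"dx": 1.57,"dy": 2.82,"dz": 0.42,"rz": 0.0585,"jaw": 0},
  {"dx": 1.57,"dy": 2.82,"dz": 0.42,"rz": 0.0585,"jaw": 0},
  {"dx": 1.57,"dy": 2.82,"dz": 0.42,"rz": 0.0585,"jaw": 0},
  {"dx": 1.57,"dy": 2.82,"dz": 0.42,"rz": 0.0585,"jaw": 0},
  {"dx": 1.57,"dy": 2.82,"dz": 0.42,"rz": 0.0585,"jaw": 0},
  {"dx": 1.57,"dy": 2.82,"dz": 0.42,"rz": 0.0585,"jaw": 0},
  {"dx": 1.57,"dy": 2.82,"dz": 0.42,"rz": 0.0585,"jaw": 0},
  {"dx": 1.57,"dy": 2.82,"dz": 0.42,"rz": 0.0585,"jaw": 0},
])

```text
invalid input
```

send_rows([
  {"dx": 1.57,"dy": 2.82,"dz": 0.42,"rz": 0.0585,"jaw": 0},
  {"dx": 1.57,"dy": 2.82,"dz": 0.42,"rz": 0.0585,"jaw": 0},
  {"dx": 1.57,"dy": 2.82,"dz": 0.42,"rz": 0.0585,"jaw": 0},
  {"dx": 1.57,"dy": 2.82,"dz": 0.42,"rz": 0.0585,"jaw": 0},
  {"dx": 1.57,"dy": 2.82,"dz": 0.42,"rz": 0.0585,"jaw": 0},
  {"dx": 1.57,"dy": 2.82,"dz": 0.42,"rz": 0.0585,"jaw": 0},
  {"dx": 1.57,"dy": 2.82,"dz": 0.42,"rz": 0.0585,"jaw": 0},
  {"dx": 1.57,"dy": 2.82,"dz": 0.42,"rz": 0.0585,"jaw": 0},
  {"dx": 1.57,"dy": 2.82,"dz": 0.42,"rz": 0.0585,"jaw": 0},
  {"dx": 1.57,"dy": 2.82,"dz": 0.42,"rz": 0.0585,"jaw": 0},
  {"dx": 1.57,"dy": 2.82,"dz": 0.42,"rz": 0.0585,"jaw": 0},
  {"dx": 1.57,"dy": 2.82,"dz": 0.42,"rz": 0.0585,"jaw": 0},
])

```text
invalid input
```

send_rows([
  {"jaw": 0},
  {"jaw": 0},
  {"jaw": 0},
])

```text
invalid input
```

```bash
python3 - <<'E'
from h import *
im,m=snap('wrist','w1');s=sense();print(np.round(s['tool_pos'],4),np.round(s['tcp_rot'],3),s['t']);np.save('m1.npy',m,allow_pickle=True)
E
```

```text
[ 0.1534 -0.528   0.2309] [-3.141 -0.     0.283] 0.2
```

View pics/w1.png

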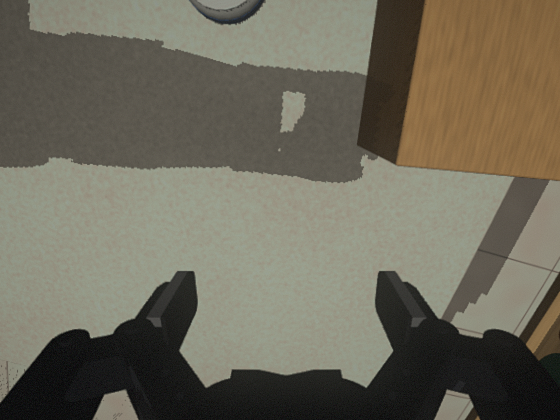

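The rows were refused because some keys were left out, so I'll give every key. The wrist view shows the fingers filling the lower third of the image, so I'll stop somewhat short of the board's centre.

send_rows([
  {"rx": 0,"ry": 0,"rz": 0.0585,"dx": 1.6,"dy": 2.4,"dz": 0.5,"jaw": 0},
  {"rx": 0,"ry": 0,"rz": 0.0585,"dx": 1.6,"dy": 2.4,"dz": 0.5,"jaw": 0},
  {"rx": 0,"ry": 0,"rz": 0.0585,"dx": 1.6,"dy": 2.4,"dz": 0.5,"jaw": 0},
  {"rx": 0,"ry": 0,"rz": 0.0585,"dx": 1.6,"dy": 2.4,"dz": 0.5,"jaw": 0},
  {"rx": 0,"ry": 0,"rz": 0.0585,"dx": 1.6,"dy": 2.4,"dz": 0.5,"jaw": 0},
  {"rx": 0,"ry": 0,"rz": 0.0585,"dx": 1.6,"dy": 2.4,"dz": 0.5,"jaw": 0},
  {"rx": 0,"ry": 0,"rz": 0.0585,"dx": 1.6,"dy": 2.4,"dz": 0.5,"jaw": 0},
  {"rx": 0,"ry": 0,"rz": 0.0585,"dx": 1.6,"dy": 2.4,"dz": 0.5,"jaw": 0},
  {"rx": 0,"ry": 0,"rz": 0.0585,"dx": 1.6,"dy": 2.4,"dz": 0.5,"jaw": 0},
  {"rx": 0,"ry": 0,"rz": 0.0585,"dx": 1.6,"dy": 2.4,"dz": 0.5,"jaw": 0},
  {"rx": 0,"ry": 0,"rz": 0.0585,"dx": 1.6,"dy": 2.4,"dz": 0.5,"jaw": 0},
  {"rx": 0,"ry": 0,"rz": 0.0585,"dx": 1.6,"dy": 2.4,"dz": 0.5,"jaw": 0},
])

```text
t: 1.2
tool_pos: [0.3459, -0.2388, 0.2916]
tcp_rot: [3.141, 0.0, 0.988]
wrist_force: [0.5, -0.3, 0.8]
opening: 0.0855
gripper_force: 0.0
```

send_rows([
  {"rx": 0,"ry": 0,"rz": 0.0585,"dx": 1.6,"dy": 2.4,"dz": 0.5,"jaw": 0},
  {"rx": 0,"ry": 0,"rz": 0.0585,"dx": 1.6,"dy": 2.4,"dz": 0.5,"jaw": 0},
  {"rx": 0,"ry": 0,"rz": 0.0585,"dx": 1.6,"dy": 2.4,"dz": 0.5,"jaw": 0},
  {"rx": 0,"ry": 0,"rz": 0.0585,"dx": 1.6,"dy": 2.4,"dz": 0.5,"jaw": 0},
  {"rx": 0,"ry": 0,"rz": 0.0585,"dx": 1.6,"dy": 2.4,"dz": 0.5,"jaw": 0},
  {"rx": 0,"ry": 0,"rz": 0.0585,"dx": 1.6,"dy": 2.4,"dz": 0.5,"jaw": 0},
  {"rx": 0,"ry": 0,"rz": 0.0585,"dx": 1.6,"dy": 2.4,"dz": 0.5,"jaw": 0},
  {"rx": 0,"ry": 0,"rz": 0.0585,"dx": 1.6,"dy": 2.4,"dz": 0.5,"jaw": 0},
  {"rx": 0,"ry": 0,"rz": 0.0585,"dx": 1.6,"dy": 2.4,"dz": 0.5,"jaw": 0},
  {"rx": 0,"ry": 0,"rz": 0.0585,"dx": 1.6,"dy": 2.4,"dz": 0.5,"jaw": 0},
  {"rx": 0,"ry": 0,"rz": 0.0585,"dx": 1.6,"dy": 2.4,"dz": 0.5,"jaw": 0},
  {"rx": 0,"ry": 0,"rz": 0.0585,"dx": 1.6,"dy": 2.4,"dz": 0.5,"jaw": 0},
])

```text
t: 2.2
tool_pos: [0.538, 0.0493, 0.3514]
tcp_rot: [-3.141, -0.0, 1.69]
wrist_force: [1.4, -0.3, 0.7]
opening: 0.0852
gripper_force: 0.0
```

send_rows([
  {"rx": 0,"ry": 0,"rz": 0,"dx": 0,"dy": 0,"dz": 0,"jaw": 0},
  {"rx": 0,"ry": 0,"rz": 0,"dx": 0,"dy": 0,"dz": 0,"jaw": 0},
])

```text
t: 2.37
tool_pos: [0.5377, 0.0488, 0.3507]
tcp_rot: [-3.141, -0.0, 1.688]
wrist_force: [0.5, -1.5, -0.2]
opening: 0.0854
gripper_force: 0.0
```

```bash
python3 - <<'E'
from h import *
im,m=snap('wrist','w2');s=sense();print(np.round(s['tool_pos'],4),np.round(s['tcp_rot'],3),s['t']);np.save('m2.npy',m,allow_pickle=True)
E
```

```text
[0.5373 0.048  0.3508] [-3.141  0.     1.687] 2.4167
```

View pics/w2.png

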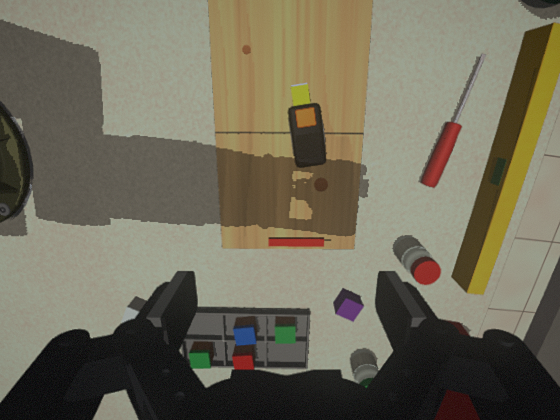

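The view shows the board edges (columns about 210–372), the pencil line (row 132), and the tape case (289–327, 103–167) with its button at (305,118) and hook at (299,87). The pencil lies at (297,241). Now I'll measure these precisely.

```bash
python3 - <<'E'
from h import *
m=np.load('m2.npy',allow_pickle=True).item();im=cv2.imread('pics/w2.png');h=cv2.cvtColor(im,cv2.COLOR_BGR2HSV)
rows=[r for r in range(5,235,5) if not 120<r<240]
L=[];Rr=[]
for r in rows:
    w=np.where((h[r,190:400,1]>80))[0]+190
    L.append((w[0],r));Rr.append((w[-1]+1,r))
def fit(p):
    P=onz(m,p,.018)[:,:2];v=cv2.fitLine(P.astype(np.float32),cv2.DIST_HUBER,0,.001,.001).ravel();v=v if v[1]>0 else np.r_[-v[:2],v[2:]]
    print('yaw',round(np.arctan2(v[1],v[0]),4),'pt',v[2:],'res',np.abs((P-v[2:])@[-v[1],v[0]]).max());return v
l=fit(L);r=fit(Rr)
g=cv2.cvtColor(im,cv2.COLOR_BGR2GRAY).astype(float)
pl=[]
for c in list(range(222,284,3))+list(range(332,356,3)):
    col=g[120:146,c]; bg=(col[:-6]+col[6:])/2-col[3:-3]; k=np.argmax(bg); 
    if bg[k]>15: pl.append((c,120+3+k))
pl=np.array(pl);P=onz(m,pl,.018);v=cv2.fitLine(P[:,:2].astype(np.float32),cv2.DIST_HUBER,0,.001,.001).ravel();v*=1 if v[0]>0 else np.array([-1,-1,1,1]);print(len(pl),'pencil yaw',np.arctan2(v[1],v[0])+np.pi/2,v[2:])
ya=np.arctan2(l[1]+r[1],l[0]+r[0]);print('board y dir',ya)
u=np.array([np.cos(ya),np.sin(ya)]);n=np.array([u[1],-u[0]]) # n=board +x
print('width',(r[2:]-l[2:])@n)
c=((l[2:]@n)+(r[2:]@n))/2; y0=v[2:]@u
print('line pt on axis',c*n+y0*u)
O=c*n+(y0+.012)*u;print('board origin',O)
np.save('board.npy',np.r_[O,ya])
tl=lambda q:np.round([(q[:2]-O)@n,(q[:2]-O)@u,q[2]],4)
for nm,lo,hi,z,mn in [('orange',(8,180,120),(17,255,255),.09,40),('yellow',(24,150,120),(32,255,255),.0305,30)]:
    k=cv2.inRange(h,lo,hi);k[:,:270]=0;k[:,340:]=0;k[180:]=0
    N,_,st,ce=cv2.connectedComponentsWithStats(k)
    i=1+np.argmax(st[1:,4]);print(nm,ce[i],st[i],tl(onz(m,[ce[i]],z)[0]))
    ct=max(cv2.findContours(k,0,1)[0],key=cv2.contourArea);b=cv2.boxPoints(cv2.minAreaRect(ct));print([tl(q) for q in onz(m,b,z)])
k=((h[...,2]<75)).astype(np.uint8);k[:,:280]=0;k[:,340:]=0;k[:95]=0;k[175:]=0
k=cv2.morphologyEx(k,cv2.MORPH_OPEN,np.ones((5,5)))
ct=max(cv2.findContours(k,0,1)[0],key=cv2.contourArea);b=cv2.boxPoints(cv2.minAreaRect(ct));print('case',b.tolist(),[tl(q) for q in onz(m,b,.08)])
S=camera_model('scene');D=camera_model('side')
for M,n1 in((S,(314,231)),(D,(265,194))):print(tl(onz(M,[n1],.09)[0]))
E
python3 -c "
import cv2;a=cv2.imread('pics/w2.png')[70:180,270:350];cv2.imwrite('pics/c2.png',cv2.resize(a,(436,600),interpolation=0))"
```

```text
yaw 1.6829 pt [0.41900447 0.17578866] res 0.0006776315648067113
yaw 1.6841 pt [0.63708174 0.19071475] res 0.000785176605370618
29 pencil yaw 1.6799513 [0.5198911  0.09286515]
board y dir 1.683494
width 0.21837243
line pt on axis [0.53804034 0.09491923]
board origin [0.53669083 0.10684311]
orange [311.7804878  118.34146341] [304 108  12  18  41] [0.0268 0.0101 0.09  ]
[array([0.0169, 0.0222, 0.09  ]), array([0.0304, 0.0223, 0.09  ]), array([0.031 , 0.0021, 0.09  ]), array([0.0173, 0.002 , 0.09  ])]
yellow [300.33229814  94.8136646 ] [291  84  19  22 322] [0.0147 0.0399 0.0305]
[array([0.0009, 0.0509, 0.0305]), array([0.0242, 0.0542, 0.0305]), array([0.0286, 0.0292, 0.0305]), array([0.0049, 0.0258, 0.0305])]
case [[287.4000244140625, 108.20003509521484], [319.5230712890625, 104.18465423583984], [327.015380859375, 164.12310791015625], [294.892333984375, 168.13848876953125]] [array([-0.0034,  0.0219,  0.08  ]), array([0.0368, 0.027 , 0.08  ]), array([ 0.0494, -0.0484,  0.08  ]), array([ 0.0071, -0.054 ,  0.08  ])]
[0.0234 0.0126 0.09  ]
[0.0155 0.0072 0.09  ]
```

View pics/c2.png

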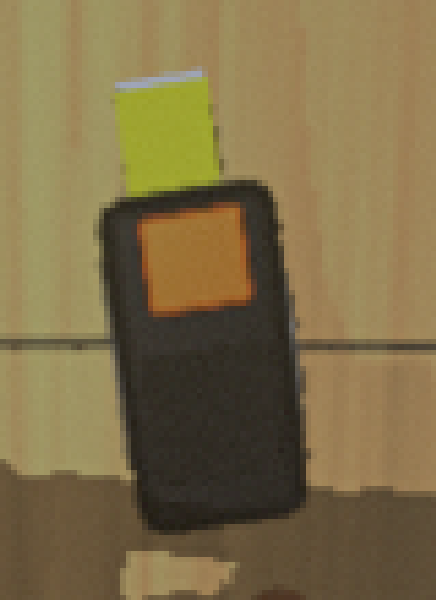

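In the board frame (x, y) the case centre is at (22, −13) mm and it is turned about +0.155 rad off the board's axis. Case, blade and nose agree with the given sizes: nose at +26, hook at about +52 mm. So the grasp pose is TCP (0.5606, 0.096, 0.031), yaw 1.838.

send_rows([
  {"rx": 0,"ry": 0,"rz": 0.0151,"dx": 0.23,"dy": 0.48,"dz": -2.2,"jaw": 0},
  {"rx": 0,"ry": 0,"rz": 0.0151,"dx": 0.23,"dy": 0.48,"dz": -2.2,"jaw": 0},
  {"rx": 0,"ry": 0,"rz": 0.0151,"dx": 0.23,"dy": 0.48,"dz": -2.2,"jaw": 0},
  {"rx": 0,"ry": 0,"rz": 0.0151,"dx": 0.23,"dy": 0.48,"dz": -2.2,"jaw": 0},
  {"rx": 0,"ry": 0,"rz": 0.0151,"dx": 0.23,"dy": 0.48,"dz": -2.2,"jaw": 0},
  {"rx": 0,"ry": 0,"rz": 0.0151,"dx": 0.23,"dy": 0.48,"dz": -2.2,"jaw": 0},
  {"rx": 0,"ry": 0,"rz": 0.0151,"dx": 0.23,"dy": 0.48,"dz": -2.2,"jaw": 0},
  {"rx": 0,"ry": 0,"rz": 0.0151,"dx": 0.23,"dy": 0.48,"dz": -2.2,"jaw": 0},
  {"rx": 0,"ry": 0,"rz": 0.0151,"dx": 0.23,"dy": 0.48,"dz": -2.2,"jaw": 0},
  {"rx": 0,"ry": 0,"rz": 0.0151,"dx": 0.23,"dy": 0.48,"dz": -2.2,"jaw": 0},
  {"rx": 0,"ry": 0,"rz": 0,"dx": 0,"dy": 0,"dz": 0,"jaw": 0},
  {"rx": 0,"ry": 0,"rz": 0,"dx": 0,"dy": 0,"dz": 0,"jaw": 0},
])

```text
t: 3.42
tool_pos: [0.5599, 0.095, 0.1311]
tcp_rot: [-3.14, -0.0, 1.836]
wrist_force: [-0.5, 0.5, 0.4]
opening: 0.0858
gripper_force: 0.0
```

```bash
python3 - <<'E'
from h import *
im,m=snap('wrist','w3');s=sense();print(np.round(s['tool_pos'],4),np.round(s['tcp_rot'],3),s['t']);h=cv2.cvtColor(im,cv2.COLOR_RGB2HSV)
k=cv2.inRange(h,(5,150,80),(18,255,255))
cs=sorted(cv2.findContours(k,0,1)[0],key=cv2.contourArea)[-3:]
for c in cs:
    b=cv2.boxPoints(cv2.minAreaRect(c));print(cv2.contourArea(c),b.mean(0),np.round(onz(m,np.r_[b,[b.mean(0)]],.09),4).tolist())
np.save('m3.npy',m,allow_pickle=True)
E
```

```text
[0.5606 0.0951 0.1324] [3.141 0.    1.836] 3.4667
3.5 [197.56      44.579994] [[0.484, 0.1905, 0.09], [0.4858, 0.1924, 0.09], [0.4877, 0.191, 0.09], [0.4859, 0.189, 0.09], [0.4859, 0.1907, 0.09]]
14.0 [192.84143   43.573174] [[0.4816, 0.1928, 0.09], [0.4834, 0.1934, 0.09], [0.485, 0.1884, 0.09], [0.4832, 0.1877, 0.09], [0.4833, 0.1906, 0.09]]
1342.0 [286.5 197. ] [[0.5393, 0.1298, 0.09], [0.5617, 0.1359, 0.09], [0.5681, 0.1142, 0.09], [0.5449, 0.1079, 0.09], [0.5535, 0.1222, 0.09]]
```

View pics/w3.png

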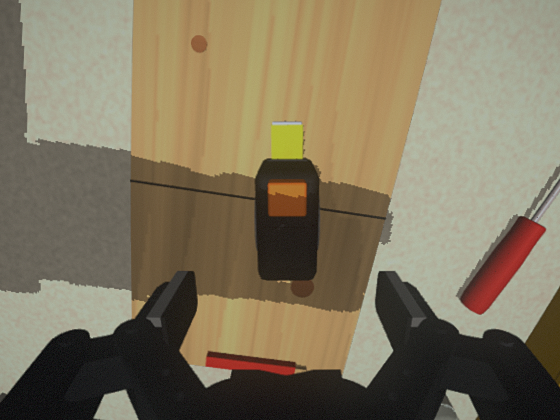

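The tape is centred between the fingers with the button at (287,197), giving a case origin of (0.560, 0.099). I'll lower and grip.

send_rows([
  {"rx": 0,"ry": 0,"rz": 0,"dx": -0.05,"dy": 0.2,"dz": -2.0,"jaw": 0},
  {"rx": 0,"ry": 0,"rz": 0,"dx": 0,"dy": 0.2,"dz": -2.0,"jaw": 0},
  {"rx": 0,"ry": 0,"rz": 0,"dx": 0,"dy": 0,"dz": -2.0,"jaw": 0},
  {"rx": 0,"ry": 0,"rz": 0,"dx": 0,"dy": 0,"dz": -2.0,"jaw": 0},
  {"rx": 0,"ry": 0,"rz": 0,"dx": 0,"dy": 0,"dz": -2.0,"jaw": 0},
  {"rx": 0,"ry": 0,"rz": 0,"dx": 0,"dy": 0,"dz": 0,"jaw": 255},
  {"rx": 0,"ry": 0,"rz": 0,"dx": 0,"dy": 0,"dz": 0,"jaw": 255},
  {"rx": 0,"ry": 0,"rz": 0,"dx": 0,"dy": 0,"dz": 0,"jaw": 255},
  {"rx": 0,"ry": 0,"rz": 0,"dx": 0,"dy": 0,"dz": 0,"jaw": 255},
  {"rx": 0,"ry": 0,"rz": 0,"dx": 0,"dy": 0,"dz": 0,"jaw": 255},
  {"rx": 0,"ry": 0,"rz": 0,"dx": 0,"dy": 0,"dz": 0,"jaw": 255},
], force=60)

```text
t: 4.38
tool_pos: [0.5611, 0.0998, 0.0336]
tcp_rot: [3.138, 0.001, 1.838]
wrist_force: [-0.8, -1.2, 7.9]
opening: 0.0415
gripper_force: 62.6
```

send_rows([
  {"rx": 0,"ry": 0,"rz": 0,"dx": 0,"dy": 0,"dz": 1.0,"jaw": 255},
  {"rx": 0,"ry": 0,"rz": 0,"dx": 0,"dy": 0,"dz": 2.0,"jaw": 255},
  {"rx": 0,"ry": 0,"rz": -0.022,"dx": -0.57,"dy": 2.1,"dz": 0,"jaw": 255},
  {"rx": 0,"ry": 0,"rz": -0.022,"dx": -0.57,"dy": 2.1,"dz": 0,"jaw": 255},
  {"rx": 0,"ry": 0,"rz": -0.022,"dx": -0.57,"dy": 2.1,"dz": 0,"jaw": 255},
  {"rx": 0,"ry": 0,"rz": -0.022,"dx": -0.57,"dy": 2.1,"dz": 0,"jaw": 255},
  {"rx": 0,"ry": 0,"rz": -0.022,"dx": -0.57,"dy": 2.1,"dz": 0,"jaw": 255},
  {"rx": 0,"ry": 0,"rz": -0.022,"dx": -0.57,"dy": 2.1,"dz": 0,"jaw": 255},
  {"rx": 0,"ry": 0,"rz": -0.022,"dx": -0.57,"dy": 2.1,"dz": 0,"jaw": 255},
  {"rx": 0,"ry": 0,"rz": 0,"dx": 0,"dy": 0,"dz": 0,"jaw": 255},
  {"rx": 0,"ry": 0,"rz": 0,"dx": 0,"dy": 0,"dz": 0,"jaw": 255},
])

```text
t: 5.3
tool_pos: [0.5198, 0.2476, 0.0622]
tcp_rot: [3.141, -0.0, 1.686]
wrist_force: [-0.4, -1.1, -5.3]
opening: 0.0416
gripper_force: 61.9
```

```bash
python3 - <<'E'
from h import *
im,m=snap('wrist','w4');s=sense();print(np.round(s['tool_pos'],4),np.round(s['tcp_rot'],3),s['t'],s['opening']);np.save('m4.npy',m,allow_pickle=True)
cv2.imwrite('pics/w4b.png',cv2.resize(im[0:300,130:450,::-1],(640,600),interpolation=2))
E
```

```text
[0.5201 0.2468 0.062 ] [3.141 0.    1.685] 5.35 0.04123959643921109
```

View pics/w4b.png

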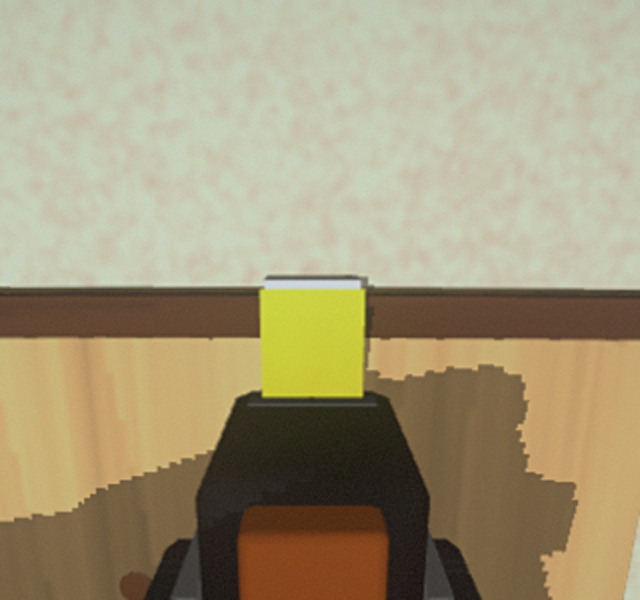

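The crop (2× scale, offset 130,0) shows the blade square to the batten. The batten's outer edge is at crop row 290, its inner edge at 338, and the tab at rows 276–289. I'll check the clearances.

```bash
python3 - <<'E'
from h import *
m=np.load('m4.npy',allow_pickle=True).item()
x,y,a=np.load('board.npy');O=np.array([x,y]);u=np.array([np.cos(a),np.sin(a)]);n=np.array([u[1],-u[0]])
f=lambda px,z:[np.round([(q[:2]-O)@n,(q[:2]-O)@u],4).tolist() for q in onz(m,[(130+c/2,r/2) for c,r in px],z)]
print('outer',f([(10,290),(200,290),(500,291)],.026),'inner',f([(10,338),(200,338),(500,339)],.026))
zb=.0464+.0125
print('blade tip',f([(261,289),(365,290)],zb),'blade root',f([(262,398),(365,398)],zb),'tab outer top',f([(265,276),(362,276)],zb))
s=sense();q=np.array(s['tool_pos'][:2])-O;print('tcp',q@n,q@u)
E
```

```text
outer [[-0.0856, 0.2015], [-0.0316, 0.2013], [0.0526, 0.2013]] inner [[-0.0875, 0.1878], [-0.0323, 0.1877], [0.0539, 0.1877]]
blade tip [[-0.0119, 0.2051], [0.0118, 0.205]] blade root [[-0.0123, 0.1793], [0.0125, 0.1793]] tab outer top [[-0.011, 0.208], [0.011, 0.2081]]
tcp -0.0007723506678588427 0.14096598706308835
```

Heading, centring and lengths all check out: tab inner face at 205 mm, nose at 179 mm. I'll go 1.5 mm forward, then lower onto the board.

send_rows([
  {"rx": 0,"ry": 0,"rz": 0,"dx": 0,"dy": 0.15,"dz": 0,"jaw": 255},
  {"rx": 0,"ry": 0,"rz": 0,"dx": 0,"dy": 0,"dz": -0.9,"jaw": 255},
  {"rx": 0,"ry": 0,"rz": 0,"dx": 0,"dy": 0,"dz": -0.9,"jaw": 255},
  {"rx": 0,"ry": 0,"rz": 0,"dx": 0,"dy": 0,"dz": -0.6,"jaw": 255},
  {"rx": 0,"ry": 0,"rz": 0,"dx": 0,"dy": 0,"dz": -0.3,"jaw": 255},
  {"rx": 0,"ry": 0,"rz": 0,"dx": 0,"dy": 0,"dz": -0.1,"jaw": 255},
  {"rx": 0,"ry": 0,"rz": 0,"dx": 0,"dy": 0,"dz": 0,"jaw": 255},
  {"rx": 0,"ry": 0,"rz": 0,"dx": 0,"dy": 0,"dz": 0,"jaw": 255},
])

```text
t: 6.02
tool_pos: [0.5201, 0.248, 0.0336]
tcp_rot: [-3.141, 0.0, 1.684]
wrist_force: [-6.0, -3.8, 7.6]
opening: 0.0413
gripper_force: 63.1
```

send_rows([
  {"rx": 0,"ry": 0,"rz": 0,"dx": 0.05,"dy": -0.4,"dz": 0.04,"jaw": 255},
  {"rx": 0,"ry": 0,"rz": 0,"dx": 0.1,"dy": -0.88,"dz": 0,"jaw": 255},
  {"rx": 0,"ry": 0,"rz": 0,"dx": 0.1,"dy": -0.88,"dz": 0,"jaw": 255},
  {"rx": 0,"ry": 0,"rz": 0,"dx": 0.1,"dy": -0.88,"dz": 0,"jaw": 255},
  {"rx": 0,"ry": 0,"rz": 0,"dx": 0.1,"dy": -0.88,"dz": 0,"jaw": 255},
  {"rx": 0,"ry": 0,"rz": 0,"dx": 0.1,"dy": -0.88,"dz": 0,"jaw": 255},
  {"rx": 0,"ry": 0,"rz": 0,"dx": 0.1,"dy": -0.88,"dz": 0,"jaw": 255},
  {"rx": 0,"ry": 0,"rz": 0,"dx": 0.1,"dy": -0.88,"dz": 0,"jaw": 255},
  {"rx": 0,"ry": 0,"rz": 0,"dx": 0.1,"dy": -0.88,"dz": 0,"jaw": 255},
  {"rx": 0,"ry": 0,"rz": 0,"dx": 0.1,"dy": -0.88,"dz": 0,"jaw": 255},
  {"rx": 0,"ry": 0,"rz": 0,"dx": 0.1,"dy": -0.88,"dz": 0,"jaw": 255},
])

```text
t: 6.93
tool_pos: [0.5306, 0.1554, 0.0337]
tcp_rot: [-3.141, 0.0, 1.684]
wrist_force: [-1.8, 3.5, -1.5]
opening: 0.0414
gripper_force: 62.4
```

send_rows([
  {"rx": 0,"ry": 0,"rz": 0,"dx": 0.1,"dy": -0.88,"dz": 0,"jaw": 255},
  {"rx": 0,"ry": 0,"rz": 0,"dx": 0.1,"dy": -0.88,"dz": 0,"jaw": 255},
  {"rx": 0,"ry": 0,"rz": 0,"dx": 0.1,"dy": -0.88,"dz": 0,"jaw": 255},
  {"rx": 0,"ry": 0,"rz": 0,"dx": 0.1,"dy": -0.88,"dz": 0,"jaw": 255},
  {"rx": 0,"ry": 0,"rz": 0,"dx": 0.1,"dy": -0.88,"dz": 0,"jaw": 255},
  {"rx": 0,"ry": 0,"rz": 0,"dx": 0.1,"dy": -0.88,"dz": 0,"jaw": 255},
  {"rx": 0,"ry": 0,"rz": 0,"dx": 0.1,"dy": -0.88,"dz": 0,"jaw": 255},
  {"rx": 0,"ry": 0,"rz": 0,"dx": 0.1,"dy": -0.88,"dz": 0,"jaw": 255},
  {"rx": 0,"ry": 0,"rz": 0,"dx": 0.1,"dy": -0.88,"dz": 0,"jaw": 255},
  {"rx": 0,"ry": 0,"rz": 0,"dx": 0.09,"dy": -0.8,"dz": 0,"jaw": 255},
  {"rx": 0,"ry": 0,"rz": 0,"dx": 0,"dy": 0,"dz": 0,"jaw": 255},
  {"rx": 0,"ry": 0,"rz": 0,"dx": 0,"dy": 0,"dz": 0,"jaw": 255},
])

```text
t: 7.93
tool_pos: [0.5405, 0.0685, 0.0336]
tcp_rot: [-3.141, 0.0, 1.683]
wrist_force: [-0.9, 0.7, -2.6]
opening: 0.0413
gripper_force: 62.2
```

```bash
python3 - <<'E'
from h import *
im,m=snap('wrist','w5');s=sense();print(np.round(s['tool_pos'],4),np.round(s['tcp_rot'],3),s['t'],s['opening'],s['wrist_force']);np.save('m5.npy',m,allow_pickle=True)
x,y,a=np.load('board.npy');O=np.array([x,y]);u=np.array([np.cos(a),np.sin(a)]);n=np.array([u[1],-u[0]])
q=np.array(s['tool_pos'][:2])-O;print('tcp',q@n,q@u)
cv2.imwrite('pics/w5b.png',cv2.resize(im[0:300,130:450,::-1],(640,600),interpolation=2))
E
```

```text
[0.5405 0.0689 0.0336] [-3.141  0.     1.683] 7.9833 0.04104357171019267 [-0.4255585   0.94166878 -1.85314438]
tcp -0.0005178555940228615 -0.038134541130894456
```

View pics/w5b.png

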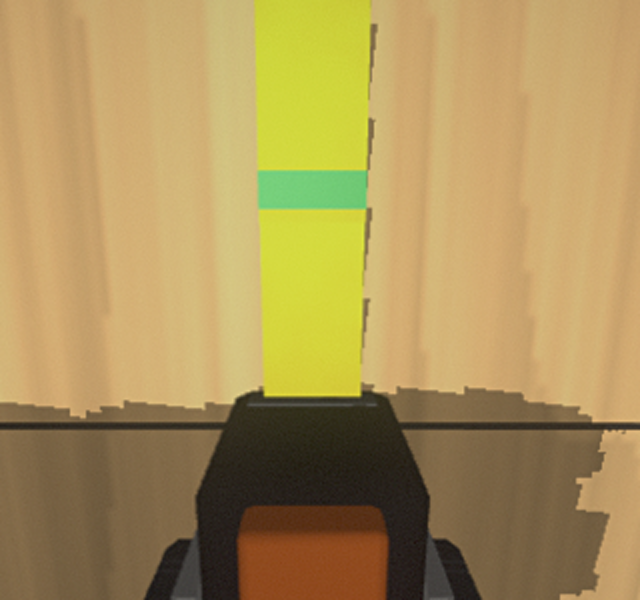

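The blade is drawn out straight with the green band visible at crop row 190. The pencil line is at crop row 426 and the blade leaves the nose at row 398. Next I'll compute the remaining distance.

```bash
python3 - <<'E'
from h import *
m=np.load('m5.npy',allow_pickle=True).item()
x,y,a=np.load('board.npy');O=np.array([x,y]);u=np.array([np.cos(a),np.sin(a)]);n=np.array([u[1],-u[0]])
f=lambda px,z:[np.round([(q[:2]-O)@n,(q[:2]-O)@u],4).tolist() for q in onz(m,[(130+c/2,r/2) for c,r in px],z)]
print('line',f([(20,426),(150,426),(500,426),(600,426)],.018),'nose',f([(264,398),(360,398)],.0305),'green',f([(312,171),(312,209)],.0305),'blade far',f([(258,2),(370,2)],.0305))
E
```

```text
line [[-0.0778, -0.0122], [-0.0427, -0.0122], [0.0503, -0.0123], [0.0773, -0.0123]] nose [[-0.0112, -0.001], [0.0118, -0.001]] green [[0.0003, 0.0501], [0.0003, 0.0423]] blade far [[-0.0106, 0.0826], [0.0121, 0.0826]]
```

The nose is 11 mm short of the line, but the green band sits about 7 mm farther out than expected. I'll check whether the tab really bears on the batten, using the fixed cameras.

```bash
python3 - <<'E'
from h import *
x,y,a=np.load('board.npy');O=np.array([x,y]);u=np.array([np.cos(a),np.sin(a)]);n=np.array([u[1],-u[0]])
W=lambda bx,by,z:[*(O+bx*n+by*u),z]
tiles=[]
for N in ('scene','side'):
    im,m=snap(N,N+'5')
    p=proj(m,[W(0,.2,.03),W(-.1,.2,.026),W(.1,.2,.026),W(0,.039,.0305),W(0,.097,.0305),W(0,.155,.0305)]);print(N,np.round(p,1).tolist())
    c=np.round(p[0]).astype(int);t=im[c[1]-30:c[1]+30,c[0]-40:c[0]+40,::-1];tiles.append(cv2.resize(t,(400,300),interpolation=0))
    h=cv2.cvtColor(im,cv2.COLOR_RGB2HSV)
    k=cv2.inRange(h,(22,140,100),(34,255,255))
    ln=[]
    for t in np.arange(.0,.23,.0005):
        q=proj(m,[W(0,t,.0305)])[0];i,j=int(round(q[1])),int(round(q[0]));ln.append((t,*h[i,j]))
    prev=None
    for t,*c in ln:
        cl='Y' if 22<=c[0]<=34 and c[1]>140 else 'G' if 40<c[0]<90 else 'B' if 95<c[0]<130 else 'R' if c[0]<8 or c[0]>170 else 'o'
        if cl!=prev: print(N,round(t,4),cl,c);prev=cl
cv2.imwrite('pics/c5.png',cv2.hconcat(tiles))
E
```

```text
scene [[373.8, 261.7], [385.1, 236.9], [360.9, 290.0], [323.7, 239.5], [341.4, 247.3], [359.5, 255.3]]
scene 0.0 Y [np.uint8(25), np.uint8(204), np.uint8(105)]
scene 0.042 o [np.uint8(35), np.uint8(181), np.uint8(158)]
scene 0.045 G [np.uint8(58), np.uint8(146), np.uint8(148)]
scene 0.0515 Y [np.uint8(29), np.uint8(204), np.uint8(170)]
scene 0.0975 o [np.uint8(39), np.uint8(19), np.uint8(135)]
scene 0.0985 B [np.uint8(109), np.uint8(99), np.uint8(149)]
scene 0.106 o [np.uint8(24), np.uint8(54), np.uint8(146)]
scene 0.107 Y [np.uint8(24), np.uint8(187), np.uint8(192)]
scene 0.1495 o [np.uint8(21), np.uint8(235), np.uint8(192)]
scene 0.155 R [np.uint8(5), np.uint8(229), np.uint8(183)]
scene 0.1565 o [np.uint8(9), np.uint8(226), np.uint8(183)]
scene 0.1615 Y [np.uint8(27), np.uint8(237), np.uint8(196)]
scene 0.1995 o [np.uint8(24), np.uint8(71), np.uint8(194)]
side [[233.0, 175.3], [204.3, 186.9], [260.7, 166.1], [256.2, 204.7], [247.4, 193.5], [239.1, 183.0]]
side 0.0 o [np.uint8(12), np.uint8(64), np.uint8(20)]
side 0.0005 B [np.uint8(120), np.uint8(14), np.uint8(18)]
side 0.006 o [np
[... 321 characters left out ...]
6)]
side 0.03 Y [np.uint8(24), np.uint8(147), np.uint8(33)]
side 0.0455 o [np.uint8(37), np.uint8(190), np.uint8(122)]
side 0.0555 Y [np.uint8(28), np.uint8(225), np.uint8(109)]
side 0.0635 o [np.uint8(24), np.uint8(64), np.uint8(40)]
side 0.076 Y [np.uint8(23), np.uint8(188), np.uint8(122)]
side 0.0975 o [np.uint8(22), np.uint8(48), np.uint8(142)]
side 0.1025 B [np.uint8(120), np.uint8(6), np.uint8(124)]
side 0.1035 o [np.uint8(17), np.uint8(39), np.uint8(138)]
side 0.1105 Y [np.uint8(22), np.uint8(181), np.uint8(190)]
side 0.152 o [np.uint8(18), np.uint8(255), np.uint8(191)]
side 0.1635 Y [np.uint8(23), np.uint8(255), np.uint8(203)]
side 0.198 o [np.uint8(24), np.uint8(132), np.uint8(203)]
```

View pics/c5.png

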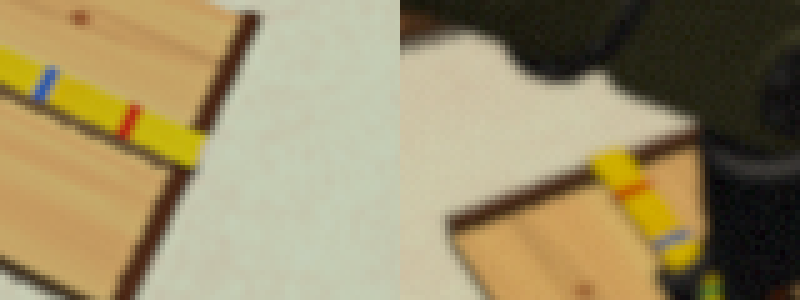

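The tab's end lies on the batten's outer edge in both views. The bands are spaced in proportion to how far the blade is out (×0.94 now), so everything is consistent. I'll draw the last 11.2 mm.

send_rows([
  {"rx": 0,"ry": 0,"rz": 0,"dx": 0.04,"dy": -0.37,"dz": 0,"jaw": 255},
  {"rx": 0,"ry": 0,"rz": 0,"dx": 0.05,"dy": -0.37,"dz": 0,"jaw": 255},
  {"rx": 0,"ry": 0,"rz": 0,"dx": 0.04,"dy": -0.37,"dz": 0,"jaw": 255},
  {"rx": 0,"ry": 0,"rz": 0,"dx": 0,"dy": 0,"dz": 0,"jaw": 255},
  {"rx": 0,"ry": 0,"rz": 0,"dx": 0,"dy": 0,"dz": 0,"jaw": 255},
  {"rx": 0,"ry": 0,"rz": 0,"dx": 0,"dy": 0,"dz": 0,"jaw": 255},
])

```text
t: 8.58
tool_pos: [0.5417, 0.0579, 0.0336]
tcp_rot: [-3.141, 0.0, 1.684]
wrist_force: [-0.3, 1.4, -2.6]
opening: 0.0416
gripper_force: 62.1
```

```bash
cat >> h.py <<'E'
def nose():
    im,m=snap('wrist','nose');s=sense();x,y,a=np.load('board.npy');O=np.array([x,y]);u=np.array([np.cos(a),np.sin(a)]);n=np.array([u[1],-u[0]])
    h=cv2.cvtColor(im,cv2.COLOR_RGB2HSV);g=h[...,2].astype(int)
    q=np.array(s['tool_pos'])-[*O,0];print('tcp',np.round(s['tool_pos'],4),'board',q[:2]@n,q[:2]@u,'yaw',s['tcp_rot'],s['t'],s['wrist_force'])
    W=lambda bx,by,z:[*(O+bx*n+by*u),z]
    out={}
    for bx in(-.06,-.05,-.04,.04,.05,.06):
        ts=np.arange(-.03,.03,.0003);p=np.round(proj(m,[W(bx,t,.018) for t in ts])).astype(int);v=np.array([g[j,i] for i,j in p]);k=v<v.min()+12;print('line',bx,round(ts[k].mean(),4),v.min(),end='; ')
    ts=np.arange(-.05,.1,.0003)
    for bx in(-.005,0,.005):
        p=np.round(proj(m,[W(bx,t,.0305) for t in ts])).astype(int);v=np.array([h[j,i] for i,j in p])
        Y=(v[:,0]>21)&(v[:,0]<35)&(v[:,1]>120)&(v[:,2]>60);G=(v[:,0]>45)&(v[:,0]<85)&(v[:,1]>60)&(v[:,2]>80)
        print('nose',bx,round(ts[Y][0],4),'green',round(ts[G].mean(),4) if G.any() else None)
E
python3 -c "
from h import *
nose()"
```

```text
tcp [0.5418 0.058  0.0337] board -0.0004615049166383344 -0.049121541994604355 yaw [-3.14152678e+00  9.42224714e-05  1.68368965e+00] 8.6333 [-0.1351338   0.29758164 -3.77065476]
line -0.06 -0.0118 58; line -0.05 -0.0117 57; line -0.04 -0.0117 59; line 0.04 -0.0121 59; line 0.05 -0.0121 58; line 0.06 -0.0121 56; nose -0.005 -0.0113 green 0.0393
nose 0 -0.0113 green 0.0393
nose 0.005 -0.0113 green 0.0393
```

Nose at −11.3, line at −11.9, green band at 39.3 (expected about 39). A nudge of 0.5 mm, then I'll seat it, release and rise.

send_rows([
  {"rx": 0,"ry": 0,"rz": 0,"dx": 0,"dy": -0.05,"dz": -0.03,"jaw": 255},
  {"rx": 0,"ry": 0,"rz": 0,"dx": 0,"dy": 0,"dz": 0,"jaw": 255},
  {"rx": 0,"ry": 0,"rz": 0,"dx": 0,"dy": 0,"dz": 0,"jaw": 0},
  {"rx": 0,"ry": 0,"rz": 0,"dx": 0,"dy": 0,"dz": 0,"jaw": 0},
  {"rx": 0,"ry": 0,"rz": 0,"dx": 0,"dy": 0,"dz": 0,"jaw": 0},
  {"rx": 0,"ry": 0,"rz": 0,"dx": 0,"dy": 0,"dz": 0,"jaw": 0},
  {"rx": 0,"ry": 0,"rz": 0,"dx": 0,"dy": 0,"dz": 0,"jaw": 0},
  {"rx": 0,"ry": 0,"rz": 0,"dx": 0,"dy": 0,"dz": 2.5,"jaw": 0},
  {"rx": 0,"ry": 0,"rz": 0,"dx": 0,"dy": 0,"dz": 2.5,"jaw": 0},
  {"rx": 0,"ry": 0,"rz": 0,"dx": 0,"dy": 0,"dz": 3.0,"jaw": 0},
  {"rx": 0,"ry": 0,"rz": 0,"dx": 0,"dy": 0,"dz": 3.0,"jaw": 0},
  {"rx": 0,"ry": 0,"rz": 0,"dx": 0,"dy": 0,"dz": 0,"jaw": 255},
])

```text
t: 9.63
tool_pos: [0.544, 0.0576, 0.1492]
tcp_rot: [3.133, 0.001, 1.684]
wrist_force: [0.5, -0.1, 0.8]
opening: 0.0751
gripper_force: 0.0
```

```bash
cat >> h.py <<'E'
def button(z=.09):
    im,m=snap('wrist','btn');s=sense();h=cv2.cvtColor(im,cv2.COLOR_RGB2HSV)
    k=cv2.inRange(h,(5,150,80),(18,255,255));k[330:]=0
    c=max(cv2.findContours(k,0,1)[0],key=cv2.contourArea);b=cv2.boxPoints(cv2.minAreaRect(c))
    print('btn',cv2.contourArea(c),np.round(onz(m,np.r_[b,[b.mean(0)]],z),4).tolist(),np.round(s['tool_pos'],4),s['opening'])
E
python3 -c "
from h import *
nose();button()"
```

```text
tcp [0.5431 0.0576 0.1463] board 0.0007836776562649313 -0.049664901779395074 yaw [3.13606071e+00 4.59529099e-04 1.68376009e+00] 9.6833 [ 0.5074674  -0.5087894  -0.57375879]
line -0.06 -0.0124 60; line -0.05 -0.0121 68; line -0.04 -0.0121 68; line 0.04 -0.0121 68; line 0.05 -0.0121 67; line 0.06 -0.0121 66; nose -0.005 -0.0119 green 0.0391
nose 0 -0.0119 green 0.0391
nose 0.005 -0.0119 green 0.0391
btn 1133.5 [[0.5274, 0.0911, 0.09], [0.5499, 0.0937, 0.09], [0.5527, 0.0714, 0.09], [0.5295, 0.0688, 0.09], [0.5399, 0.0814, 0.09]] [0.5421 0.0575 0.1442] 0.06150091680637347
```

The nose is on the line and the button is at (0.540, 0.0814). Now I'll close the fingers and come down over it.

send_rows([
  {"rx": 0,"ry": 0,"rz": 0,"dx": -0.1,"dy": 1.2,"dz": 0,"jaw": 255},
  {"rx": 0,"ry": 0,"rz": 0,"dx": -0.05,"dy": 1.2,"dz": 0,"jaw": 255},
  {"rx": 0,"ry": 0,"rz": 0,"dx": 0,"dy": 0,"dz": 0,"jaw": 255},
  {"rx": 0,"ry": 0,"rz": 0,"dx": 0,"dy": 0,"dz": 0,"jaw": 255},
  {"rx": 0,"ry": 0,"rz": 0,"dx": 0,"dy": 0,"dz": 0,"jaw": 255},
  {"rx": 0,"ry": 0,"rz": 0,"dx": 0,"dy": 0,"dz": -2.0,"jaw": 255},
  {"rx": 0,"ry": 0,"rz": 0,"dx": 0,"dy": 0,"dz": -2.0,"jaw": 255},
  {"rx": 0,"ry": 0,"rz": 0,"dx": 0,"dy": 0,"dz": -0.8,"jaw": 255},
  {"rx": 0,"ry": 0,"rz": 0,"dx": 0,"dy": 0,"dz": 0,"jaw": 255},
  {"rx": 0,"ry": 0,"rz": 0,"dx": 0,"dy": 0,"dz": 0,"jaw": 255},
])

```text
t: 10.57
tool_pos: [0.5404, 0.0814, 0.0956]
tcp_rot: [-3.141, 0.0, 1.684]
wrist_force: [-0.5, 0.2, -0.4]
opening: -0.0001
gripper_force: 0.0
```

Now press with small steps: contact is at about 0.090 and the brake at about 0.0855.

send_rows([
  {"rx": 0,"ry": 0,"rz": 0,"dx": 0,"dy": 0,"dz": -0.3,"jaw": 255},
  {"rx": 0,"ry": 0,"rz": 0,"dx": 0,"dy": 0,"dz": -0.2,"jaw": 255},
  {"rx": 0,"ry": 0,"rz": 0,"dx": 0,"dy": 0,"dz": -0.2,"jaw": 255},
  {"rx": 0,"ry": 0,"rz": 0,"dx": 0,"dy": 0,"dz": -0.1,"jaw": 255},
  {"rx": 0,"ry": 0,"rz": 0,"dx": 0,"dy": 0,"dz": 0,"jaw": 255},
])

```text
t: 10.98
tool_pos: [0.5405, 0.0816, 0.0877]
tcp_rot: [3.141, 0.0, 1.684]
wrist_force: [0.7, 0.6, 1.9]
opening: 0.0001
gripper_force: 0.9
```

send_rows([
  {"rx": 0,"ry": 0,"rz": 0,"dx": 0,"dy": 0,"dz": -0.1,"jaw": 255},
  {"rx": 0,"ry": 0,"rz": 0,"dx": 0,"dy": 0,"dz": -0.05,"jaw": 255},
  {"rx": 0,"ry": 0,"rz": 0,"dx": 0,"dy": 0,"dz": 0,"jaw": 255},
])

```text
t: 11.23
tool_pos: [0.5405, 0.0816, 0.086]
tcp_rot: [3.141, -0.0, 1.684]
wrist_force: [2.1, -0.1, 2.3]
opening: -0.0003
gripper_force: 1.4
```

send_rows([
  {"rx": 0,"ry": 0,"rz": 0,"dx": 0,"dy": 0,"dz": -0.05,"jaw": 255},
  {"rx": 0,"ry": 0,"rz": 0,"dx": 0,"dy": 0,"dz": -0.05,"jaw": 255},
  {"rx": 0,"ry": 0,"rz": 0,"dx": 0,"dy": 0,"dz": 0,"jaw": 255},
])

```text
t: 11.48
tool_pos: [0.5404, 0.0816, 0.085]
tcp_rot: [3.141, -0.0, 1.684]
wrist_force: [2.1, 0.1, 3.1]
opening: 0.0
gripper_force: 2.0
```

send_rows([
  {"rx": 0,"ry": 0,"rz": 0,"dx": 0,"dy": 0,"dz": -0.05,"jaw": 255},
  {"rx": 0,"ry": 0,"rz": 0,"dx": 0,"dy": 0,"dz": 0,"jaw": 255},
])

```text
t: 11.65
tool_pos: [0.5405, 0.0816, 0.0845]
tcp_rot: [3.141, 0.0, 1.684]
wrist_force: [2.3, -0.1, 4.3]
opening: -0.0001
gripper_force: 2.3
```

send_rows([
  {"rx": 0,"ry": 0,"rz": 0,"dx": 0,"dy": 0,"dz": -0.05,"jaw": 255},
  {"rx": 0,"ry": 0,"rz": 0,"dx": 0,"dy": 0,"dz": 0,"jaw": 255},
])

```text
t: 11.82
tool_pos: [0.5405, 0.0816, 0.0841]
tcp_rot: [3.141, 0.0, 1.684]
wrist_force: [2.8, -0.3, 5.1]
opening: -0.0002
gripper_force: 2.7
```

send_rows([
  {"rx": 0,"ry": 0,"rz": 0,"dx": 0,"dy": 0,"dz": -0.05,"jaw": 255},
  {"rx": 0,"ry": 0,"rz": 0,"dx": 0,"dy": 0,"dz": 0,"jaw": 255},
])

```text
t: 11.98
tool_pos: [0.5406, 0.0816, 0.084]
tcp_rot: [3.141, 0.0, 1.684]
wrist_force: [0.3, 0.4, 9.4]
opening: 0.0004
gripper_force: 4.9
```

The force rose sharply, so the brake is met. One firm touch more, then rise and verify.

send_rows([
  {"rx": 0,"ry": 0,"rz": 0,"dx": 0,"dy": 0,"dz": -0.04,"jaw": 255},
  {"rx": 0,"ry": 0,"rz": 0,"dx": 0,"dy": 0,"dz": 0,"jaw": 255},
  {"rx": 0,"ry": 0,"rz": 0,"dx": 0,"dy": 0,"dz": 0.5,"jaw": 255},
  {"rx": 0,"ry": 0,"rz": 0,"dx": 0,"dy": 0,"dz": 1.5,"jaw": 255},
  {"rx": 0,"ry": 0,"rz": 0,"dx": 0,"dy": 0,"dz": 2.5,"jaw": 0},
  {"rx": 0,"ry": 0,"rz": 0,"dx": 0,"dy": -1.0,"dz": 3,"jaw": 0},
  {"rx": 0,"ry": 0,"rz": 0,"dx": 0,"dy": 0,"dz": 0,"jaw": 0},
  {"rx": 0,"ry": 0,"rz": 0,"dx": 0,"dy": 0,"dz": 0,"jaw": 0},
])

```text
t: 12.65
tool_pos: [0.5404, 0.0713, 0.1589]
tcp_rot: [3.14, 0.0, 1.683]
wrist_force: [-0.2, -0.1, -0.8]
opening: 0.0485
gripper_force: 0.0
```

```bash
python3 -c "
from h import *
nose();button(.0855)"
```

```text
tcp [0.5399 0.0715 0.1576] board -0.0008231776032383716 -0.03552000460009927 yaw [-3.14082162e+00 -6.43490031e-05  1.68348342e+00] 12.7 [-0.03479781  0.66793259 -0.32044902]
line -0.06 -0.0117 62; line -0.05 -0.0127 57; line -0.04 -0.0129 60; line 0.04 -0.0124 60; line 0.05 -0.0123 55; line 0.06 -0.0129 58; nose -0.005 -0.0116 green 0.0391
nose 0 -0.0116 green 0.0391
nose 0.005 -0.0116 green 0.0391
btn 858.5 [[0.5272, 0.0902, 0.0855], [0.5497, 0.0928, 0.0855], [0.5524, 0.0718, 0.0855], [0.5292, 0.0692, 0.0855], [0.5396, 0.0812, 0.0855]] [0.5396 0.0716 0.157 ] 0.06343215673045266
```

The tape is on the line and locked. Now I'll take a closer look at the bin.

send_rows([
  {"rx": 0,"ry": 0,"rz": 0,"dx": -0.35,"dy": -3.4,"dz": 2.0,"jaw": 0},
  {"rx": 0,"ry": 0,"rz": 0,"dx": -0.35,"dy": -3.6,"dz": 2.0,"jaw": 0},
  {"rx": 0,"ry": 0,"rz": 0,"dx": -0.35,"dy": -3.6,"dz": 2.0,"jaw": 0},
  {"rx": 0,"ry": 0,"rz": 0,"dx": -0.35,"dy": -3.6,"dz": 2.0,"jaw": 0},
  {"rx": 0,"ry": 0,"rz": 0,"dx": -0.35,"dy": -3.6,"dz": 1.0,"jaw": 0},
  {"rx": 0,"ry": 0,"rz": 0,"dx": -0.35,"dy": -3.6,"dz": 0,"jaw": 0},
  {"rx": 0,"ry": 0,"rz": 0,"dx": -0.35,"dy": -3.6,"dz": 0,"jaw": 0},
  {"rx": 0,"ry": 0,"rz": 0,"dx": -0.35,"dy": -3.6,"dz": 0,"jaw": 0},
  {"rx": 0,"ry": 0,"rz": 0,"dx": -0.35,"dy": -3.6,"dz": 0,"jaw": 0},
  {"rx": 0,"ry": 0,"rz": 0,"dx": -0.35,"dy": -3.6,"dz": 0,"jaw": 0},
  {"rx": 0,"ry": 0,"rz": 0,"dx": -0.35,"dy": -3.6,"dz": 0,"jaw": 0},
  {"rx": 0,"ry": 0,"rz": 0,"dx": 0,"dy": -2.5,"dz": 0,"jaw": 0},
])

```text
t: 13.75
tool_pos: [0.5006, -0.3499, 0.2461]
tcp_rot: [-3.139, -0.002, 1.682]
wrist_force: [0.3, -0.8, -0.1]
opening: 0.0855
gripper_force: 0.0
```

send_rows([
  {"rx": 0,"ry": 0,"rz": 0,"dx": 0,"dy": 0,"dz": 0,"jaw": 0},
  {"rx": 0,"ry": 0,"rz": 0,"dx": 0,"dy": 0,"dz": 0,"jaw": 0},
])

```text
t: 13.92
tool_pos: [0.5012, -0.348, 0.2459]
tcp_rot: [-3.139, -0.002, 1.682]
wrist_force: [1.0, 0.6, -1.3]
opening: 0.0854
gripper_force: 0.0
```

```bash
cat >> h.py <<'E'
RNG=dict(red=[(0,5),(174,180)],green=[(50,75)],blue=[(104,126)])
def blocks(ztop=.038,cam='wrist',f='bin'):
    im,m=snap(cam,f);s=sense();print(np.round(s['tool_pos'],4),np.round(s['tcp_rot'],3),round(s['t'],2))
    h=cv2.cvtColor(im,cv2.COLOR_RGB2HSV)
    # centre the top face: bright pixels of each colour
    for c,rs in RNG.items():
        k=sum(cv2.inRange(h,(a,130,70),(b,255,255)) for a,b in rs).astype(np.uint8)
        for ct in cv2.findContours(k,0,1)[0]:
            if cv2.contourArea(ct)<60: continue
            b=cv2.boxPoints(cv2.minAreaRect(ct));P=onz(m,b,ztop);e=P[1]-P[0];e2=P[2]-P[1]
            ang=np.arctan2(e[1],e[0]);ang=(ang+np.pi/4)%(np.pi/2)-np.pi/4
            print(c,'px',np.round(b.mean(0)),'c',np.round(P.mean(0)[:2],4),'size',np.round([np.linalg.norm(e),np.linalg.norm(e2)],4),'ang',round(ang,3))
    return im,m
E
python3 -c "
from h import *
blocks()"
```

```text
[ 0.5015 -0.3471  0.2464] [-3.140e+00 -2.000e-03  1.683e+00] 13.97
red px [289. 159.] c [ 0.5022 -0.3221] size [0.0352 0.0359] ang 0.201
green px [513. 188.] c [ 0.7665 -0.3247] size [0.0462 0.0463] ang -0.569
green px [362.  98.] c [ 0.5715 -0.2491] size [0.0356 0.0343] ang 0.119
blue px [294. 101.] c [ 0.5008 -0.2605] size [0.035  0.0352] ang 0.229
```

View pics/bin.png

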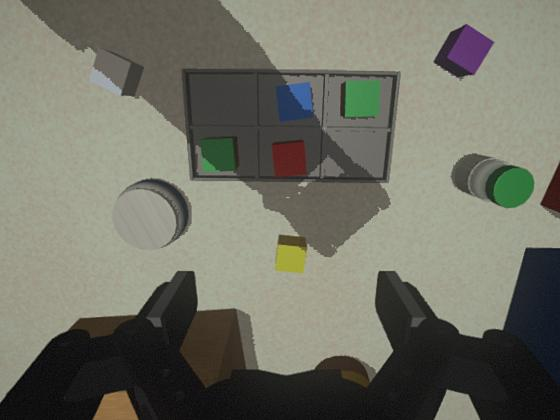

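The wrist view shows green (362,98), blue (294,101), red (289,159) and a shaded green (~219,154). There are yellow, white and purple decoys outside the bin. The sizes read 35 mm, which is correct. I'll start with the right-hand green, with the jaw partly open (~56 mm) to clear its neighbour.

send_rows([
  {"rx": 0,"ry": 0,"rz": 0.005,"dx": 1.17,"dy": 1.63,"dz": -2.5,"jaw": 85},
  {"rx": 0,"ry": 0,"rz": 0,"dx": 1.17,"dy": 1.63,"dz": -3,"jaw": 85},
  {"rx": 0,"ry": 0,"rz": 0,"dx": 1.17,"dy": 1.63,"dz": -3,"jaw": 85},
  {"rx": 0,"ry": 0,"rz": 0,"dx": 1.17,"dy": 1.63,"dz": -3,"jaw": 85},
  {"rx": 0,"ry": 0,"rz": 0,"dx": 1.17,"dy": 1.63,"dz": -3,"jaw": 85},
  {"rx": 0,"ry": 0,"rz": 0,"dx": 1.17,"dy": 1.63,"dz": -3,"jaw": 85},
  {"rx": 0,"ry": 0,"rz": 0,"dx": 0,"dy": 0,"dz": 0,"jaw": 85},
  {"rx": 0,"ry": 0,"rz": 0,"dx": 0,"dy": 0,"dz": 0,"jaw": 85},
  {"rx": 0,"ry": 0,"rz": 0,"dx": 0,"dy": 0,"dz": 0,"jaw": 85},
])

```text
t: 14.72
tool_pos: [0.5723, -0.2493, 0.0739]
tcp_rot: [3.141, 0.001, 1.69]
wrist_force: [-0.4, -0.7, 1.2]
opening: 0.0571
gripper_force: 0.0
```

send_rows([
  {"rx": 0,"ry": 0,"rz": 0,"dx": -0.08,"dy": 0,"dz": -2.0,"jaw": 85},
  {"rx": 0,"ry": 0,"rz": 0,"dx": 0,"dy": 0,"dz": -2.0,"jaw": 85},
  {"rx": 0,"ry": 0,"rz": 0,"dx": 0,"dy": 0,"dz": -1.2,"jaw": 85},
  {"rx": 0,"ry": 0,"rz": 0,"dx": 0,"dy": 0,"dz": 0,"jaw": 255},
  {"rx": 0,"ry": 0,"rz": 0,"dx": 0,"dy": 0,"dz": 0,"jaw": 255},
  {"rx": 0,"ry": 0,"rz": 0,"dx": 0,"dy": 0,"dz": 0,"jaw": 255},
  {"rx": 0,"ry": 0,"rz": 0,"dx": 0,"dy": 0,"dz": 0,"jaw": 255},
  {"rx": 0,"ry": 0,"rz": 0,"dx": 0,"dy": 0,"dz": 0,"jaw": 255},
], force=40)

```text
t: 15.38
tool_pos: [0.5716, -0.2499, 0.0221]
tcp_rot: [3.14, 0.001, 1.689]
wrist_force: [0.6, 0.3, -0.8]
opening: 0.0348
gripper_force: 41.7
```

send_rows([
  {"rx": 0,"ry": 0,"rz": 0,"dx": 0,"dy": 0,"dz": 2.0,"jaw": 255},
  {"rx": 0,"ry": 0,"rz": 0,"dx": 0,"dy": 0,"dz": 4.0,"jaw": 255},
  {"rx": 0,"ry": 0,"rz": 0,"dx": 0,"dy": 0,"dz": 4.0,"jaw": 255},
  {"rx": 0,"ry": 0,"rz": 0,"dx": 0.05,"dy": 3.0,"dz": 4.0,"jaw": 255},
  {"rx": 0,"ry": 0,"rz": 0,"dx": 0.05,"dy": 3.7,"dz": 0,"jaw": 255},
  {"rx": 0,"ry": 0,"rz": 0,"dx": 0.05,"dy": 3.7,"dz": 0,"jaw": 255},
  {"rx": 0,"ry": 0,"rz": 0,"dx": 0.05,"dy": 3.7,"dz": 0,"jaw": 255},
  {"rx": 0,"ry": 0,"rz": 0,"dx": 0.05,"dy": 3.7,"dz": 0,"jaw": 255},
  {"rx": 0,"ry": 0,"rz": 0,"dx": 0.05,"dy": 3.7,"dz": 0,"jaw": 255},
  {"rx": 0,"ry": 0,"rz": 0,"dx": 0.05,"dy": 3.7,"dz": 0,"jaw": 255},
  {"rx": 0,"ry": 0,"rz": 0,"dx": 0.05,"dy": 3.7,"dz": 0,"jaw": 255},
  {"rx": 0,"ry": 0,"rz": 0,"dx": 0.05,"dy": 3.7,"dz": 0,"jaw": 255},
])

```text
t: 16.38
tool_pos: [0.5754, 0.0732, 0.1551]
tcp_rot: [3.141, 0.0, 1.689]
wrist_force: [-0.3, -0.3, -0.4]
opening: 0.0347
gripper_force: 41.8
```

send_rows([
  {"rx": 0,"ry": 0,"rz": -0.005,"dx": 0.05,"dy": 3.5,"dz": 0,"jaw": 255},
  {"rx": 0,"ry": 0,"rz": 0,"dx": 0.05,"dy": 3.5,"dz": -3,"jaw": 255},
  {"rx": 0,"ry": 0,"rz": 0,"dx": 0,"dy": 0,"dz": -4,"jaw": 255},
  {"rx": 0,"ry": 0,"rz": 0,"dx": 0,"dy": 0,"dz": 0,"jaw": 255},
  {"rx": 0,"ry": 0,"rz": 0,"dx": 0,"dy": 0,"dz": 0,"jaw": 255},
  {"rx": 0,"ry": 0,"rz": 0,"dx": 0,"dy": 0,"dz": 0,"jaw": 255},
])

```text
t: 16.88
tool_pos: [0.5774, 0.1373, 0.0893]
tcp_rot: [3.14, -0.0, 1.683]
wrist_force: [0.4, -0.2, 1.1]
opening: 0.0351
gripper_force: 41.7
```

send_rows([
  {"rx": 0,"ry": 0,"rz": 0,"dx": 0,"dy": 1.34,"dz": 0,"jaw": 255},
  {"rx": 0,"ry": 0,"rz": 0,"dx": 0,"dy": 0,"dz": -2.5,"jaw": 255},
  {"rx": 0,"ry": 0,"rz": 0,"dx": 0,"dy": 0,"dz": -1.7,"jaw": 255},
  {"rx": 0,"ry": 0,"rz": 0,"dx": 0,"dy": 0,"dz": -0.6,"jaw": 255},
  {"rx": 0,"ry": 0,"rz": 0,"dx": 0,"dy": 0,"dz": -0.4,"jaw": 255},
  {"rx": 0,"ry": 0,"rz": 0,"dx": 0,"dy": 0,"dz": 0,"jaw": 255},
  {"rx": 0,"ry": 0,"rz": 0,"dx": 0,"dy": 0,"dz": 0,"jaw": 255},
])

```text
t: 17.47
tool_pos: [0.5773, 0.1514, 0.0367]
tcp_rot: [3.14, -0.0, 1.683]
wrist_force: [-0.3, 0.3, -0.3]
opening: 0.0352
gripper_force: 41.8
```

send_rows([
  {"rx": 0,"ry": 0,"rz": 0,"dx": 0,"dy": 0,"dz": -0.06,"jaw": 255},
  {"rx": 0,"ry": 0,"rz": 0,"dx": 0,"dy": 0,"dz": 0,"jaw": 85},
  {"rx": 0,"ry": 0,"rz": 0,"dx": 0,"dy": 0,"dz": 0,"jaw": 85},
  {"rx": 0,"ry": 0,"rz": 0,"dx": 0,"dy": 0,"dz": 0,"jaw": 85},
  {"rx": 0,"ry": 0,"rz": 0,"dx": 0,"dy": 0,"dz": 2,"jaw": 85},
  {"rx": 0,"ry": 0,"rz": 0,"dx": 0,"dy": 0,"dz": 4,"jaw": 85},
  {"rx": 0,"ry": 0,"rz": 0,"dx": 0,"dy": 0,"dz": 4,"jaw": 85},
  {"rx": 0,"ry": 0,"rz": 0,"dx": -0.5,"dy": -3,"dz": 2,"jaw": 85},
  {"rx": 0,"ry": 0,"rz": 0,"dx": -0.6,"dy": -3.7,"dz": 0,"jaw": 85},
  {"rx": 0,"ry": 0,"rz": 0,"dx": -0.6,"dy": -3.7,"dz": 0,"jaw": 85},
  {"rx": 0,"ry": 0,"rz": 0,"dx": -0.6,"dy": -3.7,"dz": 0,"jaw": 85},
  {"rx": 0,"ry": 0,"rz": 0.02,"dx": -0.6,"dy": -3.7,"dz": 0,"jaw": 85},
])

```text
t: 18.47
tool_pos: [0.5469, -0.0282, 0.155]
tcp_rot: [3.141, 0.0, 1.704]
wrist_force: [0.9, 0.1, 0.0]
opening: 0.0571
gripper_force: 0.0
```

```bash
cat >> h.py <<'E'
def fixed(zs=(.038,.052)):
    s=sense();print(np.round(s['tool_pos'],4),round(s['t'],2))
    x,y,a=np.load('board.npy');O=np.array([x,y]);u=np.array([np.cos(a),np.sin(a)]);n=np.array([u[1],-u[0]])
    for cam in('scene','side','wrist'):
        im,m=snap(cam,cam+'_f');h=cv2.cvtColor(im,cv2.COLOR_RGB2HSV)
        for c,rs in RNG.items():
            k=sum(cv2.inRange(h,(p,120,45),(q,255,255)) for p,q in rs).astype(np.uint8)
            N,_,st,ce=cv2.connectedComponentsWithStats(k)
            for i in range(1,N):
                if st[i,4]<30: continue
                w=onz(m,[ce[i]],.038)[0,:2]
                if .38<w[0]<.61 and -.42<w[1]<-.18: print(cam,c,st[i,4],'bin',np.round(w,3))
                b=onz(m,[ce[i]],.052)[0,:2]-O;b=np.array([b@n,b@u])
                if abs(b[0])<.11 and -.05<b[1]<.2 and st[i,4]>50: print(cam,c,st[i,4],'board',np.round(b,4))
E
python3 -c "
from h import *
fixed()"
```

```text
[ 0.5469 -0.0282  0.155 ] 18.47
scene red 110 bin [ 0.505 -0.318]
scene green 94 bin [ 0.426 -0.322]
scene green 142 board [0.0486 0.0424]
scene blue 115 bin [ 0.503 -0.258]
side red 286 bin [ 0.501 -0.322]
side green 263 bin [ 0.421 -0.327]
side blue 239 bin [ 0.499 -0.262]
wrist green 133 bin [ 0.422 -0.303]
```

send_rows([
  {"rx": 0,"ry": 0,"rz": 0.0076,"dx": -0.5,"dy": -3.27,"dz": 0,"jaw": 85},
  {"rx": 0,"ry": 0,"rz": 0.0076,"dx": -0.5,"dy": -3.27,"dz": 0,"jaw": 85},
  {"rx": 0,"ry": 0,"rz": 0.0076,"dx": -0.5,"dy": -3.27,"dz": 0,"jaw": 85},
  {"rx": 0,"ry": 0,"rz": 0.0076,"dx": -0.5,"dy": -3.27,"dz": 0,"jaw": 85},
  {"rx": 0,"ry": 0,"rz": 0.0076,"dx": -0.5,"dy": -3.27,"dz": 0,"jaw": 85},
  {"rx": 0,"ry": 0,"rz": 0.0076,"dx": -0.5,"dy": -3.27,"dz": -1.6,"jaw": 85},
  {"rx": 0,"ry": 0,"rz": 0.0076,"dx": -0.5,"dy": -3.27,"dz": -2.2,"jaw": 85},
  {"rx": 0,"ry": 0,"rz": 0.0076,"dx": -0.5,"dy": -3.27,"dz": -2.2,"jaw": 85},
  {"rx": 0,"ry": 0,"rz": 0.0076,"dx": -0.5,"dy": -3.27,"dz": -2.0,"jaw": 85},
  {"rx": 0,"ry": 0,"rz": 0,"dx": 0,"dy": 0,"dz": 0,"jaw": 85},
  {"rx": 0,"ry": 0,"rz": 0,"dx": 0,"dy": 0,"dz": 0,"jaw": 85},
  {"rx": 0,"ry": 0,"rz": 0,"dx": 0,"dy": 0,"dz": 0,"jaw": 85},
])

```text
t: 19.62
tool_pos: [0.5032, -0.32, 0.0748]
tcp_rot: [3.141, -0.0, 1.773]
wrist_force: [0.4, -0.1, -0.8]
opening: 0.0566
gripper_force: 0.0
```

send_rows([
  {"rx": 0,"ry": 0,"rz": 0,"dx": -0.1,"dy": -0.2,"dz": -2.0,"jaw": 85},
  {"rx": 0,"ry": 0,"rz": 0,"dx": 0,"dy": 0,"dz": -2.0,"jaw": 85},
  {"rx": 0,"ry": 0,"rz": 0,"dx": 0,"dy": 0,"dz": -1.28,"jaw": 85},
  {"rx": 0,"ry": 0,"rz": 0,"dx": 0,"dy": 0,"dz": 0,"jaw": 255},
  {"rx": 0,"ry": 0,"rz": 0,"dx": 0,"dy": 0,"dz": 0,"jaw": 255},
  {"rx": 0,"ry": 0,"rz": 0,"dx": 0,"dy": 0,"dz": 0,"jaw": 255},
  {"rx": 0,"ry": 0,"rz": 0,"dx": 0,"dy": 0,"dz": 0,"jaw": 255},
  {"rx": 0,"ry": 0,"rz": 0,"dx": 0,"dy": 0,"dz": 0,"jaw": 255},
])

```text
t: 20.28
tool_pos: [0.502, -0.323, 0.0228]
tcp_rot: [3.141, 0.001, 1.772]
wrist_force: [0.3, 0.1, 0.0]
opening: 0.0348
gripper_force: 42.8
```

send_rows([
  {"rx": 0,"ry": 0,"rz": 0,"dx": 0,"dy": 0,"dz": 2.0,"jaw": 255},
  {"rx": 0,"ry": 0,"rz": 0,"dx": 0,"dy": 0,"dz": 4.0,"jaw": 255},
  {"rx": 0,"ry": 0,"rz": 0,"dx": 0,"dy": 0,"dz": 4.0,"jaw": 255},
  {"rx": 0,"ry": 0,"rz": -0.01,"dx": 0.35,"dy": 3.3,"dz": 3.5,"jaw": 255},
  {"rx": 0,"ry": 0,"rz": -0.01,"dx": 0.35,"dy": 3.3,"dz": 0,"jaw": 255},
  {"rx": 0,"ry": 0,"rz": -0.01,"dx": 0.35,"dy": 3.3,"dz": 0,"jaw": 255},
  {"rx": 0,"ry": 0,"rz": -0.01,"dx": 0.35,"dy": 3.3,"dz": 0,"jaw": 255},
  {"rx": 0,"ry": 0,"rz": -0.01,"dx": 0.35,"dy": 3.3,"dz": 0,"jaw": 255},
  {"rx": 0,"ry": 0,"rz": -0.01,"dx": 0.35,"dy": 3.3,"dz": 0,"jaw": 255},
  {"rx": 0,"ry": 0,"rz": -0.01,"dx": 0.35,"dy": 3.3,"dz": 0,"jaw": 255},
  {"rx": 0,"ry": 0,"rz": -0.01,"dx": 0.35,"dy": 3.3,"dz": 0,"jaw": 255},
  {"rx": 0,"ry": 0,"rz": -0.008,"dx": 0.35,"dy": 3.3,"dz": 0,"jaw": 255},
])

```text
t: 21.28
tool_pos: [0.5326, -0.0289, 0.1527]
tcp_rot: [3.141, 0.0, 1.683]
wrist_force: [1.2, -0.7, 0.5]
opening: 0.035
gripper_force: 42.9
```

send_rows([
  {"rx": 0,"ry": 0,"rz": 0,"dx": 0.35,"dy": 3.3,"dz": 0,"jaw": 255},
  {"rx": 0,"ry": 0,"rz": 0,"dx": 0.35,"dy": 3.3,"dz": 0,"jaw": 255},
  {"rx": 0,"ry": 0,"rz": 0,"dx": 0.35,"dy": 3.3,"dz": 0,"jaw": 255},
  {"rx": 0,"ry": 0,"rz": 0,"dx": 0.35,"dy": 3.3,"dz": 0,"jaw": 255},
  {"rx": 0,"ry": 0,"rz": 0,"dx": 0.35,"dy": 3.3,"dz": 0,"jaw": 255},
  {"rx": 0,"ry": 0,"rz": 0,"dx": 0.35,"dy": 3.3,"dz": 0,"jaw": 255},
  {"rx": 0,"ry": 0,"rz": 0,"dx": 0.35,"dy": 3.3,"dz": 0,"jaw": 255},
  {"rx": 0,"ry": 0,"rz": 0,"dx": 0.35,"dy": 3.3,"dz": -3.0,"jaw": 255},
  {"rx": 0,"ry": 0,"rz": 0,"dx": 0.25,"dy": 2.7,"dz": -3.5,"jaw": 255},
  {"rx": 0,"ry": 0,"rz": 0,"dx": 0,"dy": 0,"dz": 0,"jaw": 255},
  {"rx": 0,"ry": 0,"rz": 0,"dx": 0,"dy": 0,"dz": 0,"jaw": 255},
  {"rx": 0,"ry": 0,"rz": 0,"dx": 0,"dy": 0,"dz": 0,"jaw": 255},
])

```text
t: 22.28
tool_pos: [0.5631, 0.2565, 0.0922]
tcp_rot: [3.141, -0.0, 1.684]
wrist_force: [1.0, -0.4, -1.3]
opening: 0.0351
gripper_force: 42.8
```

send_rows([
  {"rx": 0,"ry": 0,"rz": 0,"dx": 0.09,"dy": 0.94,"dz": 0,"jaw": 255},
  {"rx": 0,"ry": 0,"rz": 0,"dx": 0,"dy": 0,"dz": -2.5,"jaw": 255},
  {"rx": 0,"ry": 0,"rz": 0,"dx": 0,"dy": 0,"dz": -1.9,"jaw": 255},
  {"rx": 0,"ry": 0,"rz": 0,"dx": 0,"dy": 0,"dz": -0.8,"jaw": 255},
  {"rx": 0,"ry": 0,"rz": 0,"dx": 0,"dy": 0,"dz": -0.37,"jaw": 255},
  {"rx": 0,"ry": 0,"rz": 0,"dx": 0,"dy": 0,"dz": 0,"jaw": 255},
  {"rx": 0,"ry": 0,"rz": 0,"dx": 0,"dy": 0,"dz": 0,"jaw": 255},
])

```text
t: 22.87
tool_pos: [0.5644, 0.2662, 0.0371]
tcp_rot: [3.139, -0.001, 1.684]
wrist_force: [-0.5, -0.9, -0.7]
opening: 0.0349
gripper_force: 42.9
```

send_rows([
  {"rx": 0,"ry": 0,"rz": 0,"dx": 0,"dy": 0,"dz": -0.06,"jaw": 255},
  {"rx": 0,"ry": 0,"rz": 0,"dx": 0,"dy": 0,"dz": 0,"jaw": 85},
  {"rx": 0,"ry": 0,"rz": 0,"dx": 0,"dy": 0,"dz": 0,"jaw": 85},
  {"rx": 0,"ry": 0,"rz": 0,"dx": 0,"dy": 0,"dz": 0,"jaw": 85},
  {"rx": 0,"ry": 0,"rz": 0,"dx": 0,"dy": 0,"dz": 2,"jaw": 85},
  {"rx": 0,"ry": 0,"rz": 0,"dx": 0,"dy": 0,"dz": 4,"jaw": 85},
  {"rx": 0,"ry": 0,"rz": 0,"dx": 0,"dy": 0,"dz": 4,"jaw": 85},
  {"rx": 0,"ry": 0,"rz": 0.0,"dx": -0.4,"dy": -3.3,"dz": 2,"jaw": 85},
  {"rx": 0,"ry": 0,"rz": 0.02,"dx": -0.4,"dy": -3.3,"dz": 0,"jaw": 85},
  {"rx": 0,"ry": 0,"rz": 0.02,"dx": -0.4,"dy": -3.3,"dz": 0,"jaw": 85},
  {"rx": 0,"ry": 0,"rz": 0.02,"dx": -0.4,"dy": -3.3,"dz": 0,"jaw": 85},
  {"rx": 0,"ry": 0,"rz": 0.02,"dx": -0.4,"dy": -3.3,"dz": 0,"jaw": 85},
])

```text
t: 23.87
tool_pos: [0.5432, 0.0997, 0.1552]
tcp_rot: [3.141, 0.0, 1.765]
wrist_force: [0.8, 0.3, -0.6]
opening: 0.057
gripper_force: 0.0
```

send_rows([
  {"rx": 0,"ry": 0,"rz": 0.02,"dx": -0.4,"dy": -3.3,"dz": 0,"jaw": 85},
  {"rx": 0,"ry": 0,"rz": 0.016,"dx": -0.4,"dy": -3.3,"dz": 0,"jaw": 85},
  {"rx": 0,"ry": 0,"rz": 0,"dx": -0.4,"dy": -3.3,"dz": 0,"jaw": 85},
  {"rx": 0,"ry": 0,"rz": 0,"dx": -0.4,"dy": -3.3,"dz": 0,"jaw": 85},
  {"rx": 0,"ry": 0,"rz": 0,"dx": -0.4,"dy": -3.3,"dz": 0,"jaw": 85},
  {"rx": 0,"ry": 0,"rz": 0,"dx": -0.4,"dy": -3.3,"dz": 0,"jaw": 85},
  {"rx": 0,"ry": 0,"rz": 0,"dx": -0.4,"dy": -3.3,"dz": 0,"jaw": 85},
])

```text
t: 24.45
tool_pos: [0.5152, -0.1314, 0.1552]
tcp_rot: [3.141, 0.0, 1.8]
wrist_force: [0.2, -0.7, -0.7]
opening: 0.0571
gripper_force: 0.0
```

```bash
python3 -c "
from h import *
fixed()"
```

```text
[ 0.5152 -0.1314  0.1552] 24.45
scene red 138 board [0.0743 0.1683]
scene green 94 bin [ 0.426 -0.322]
scene green 142 board [0.0486 0.0424]
scene blue 115 bin [ 0.503 -0.258]
side green 82 board [0.041  0.0383]
side green 265 bin [ 0.421 -0.327]
side blue 237 bin [ 0.499 -0.262]
wrist blue 1200 bin [ 0.501 -0.258]
```

The red block was knocked about 3 cm aside after I placed it. I'll mend that later with an accurate look; now for the blue.

send_rows([
  {"rx": 0,"ry": 0,"rz": 0,"dx": -0.35,"dy": -3.22,"dz": -1.5,"jaw": 85},
  {"rx": 0,"ry": 0,"rz": 0,"dx": -0.35,"dy": -3.22,"dz": -2.2,"jaw": 85},
  {"rx": 0,"ry": 0,"rz": 0,"dx": -0.35,"dy": -3.22,"dz": -2.2,"jaw": 85},
  {"rx": 0,"ry": 0,"rz": 0,"dx": -0.35,"dy": -3.22,"dz": -2.2,"jaw": 85},
  {"rx": 0,"ry": 0,"rz": 0,"dx": 0,"dy": 0,"dz": 0,"jaw": 85},
  {"rx": 0,"ry": 0,"rz": 0,"dx": 0,"dy": 0,"dz": 0,"jaw": 85},
  {"rx": 0,"ry": 0,"rz": 0,"dx": 0,"dy": 0,"dz": 0,"jaw": 85},
])

```text
t: 25.18
tool_pos: [0.502, -0.2578, 0.0742]
tcp_rot: [3.141, -0.0, 1.801]
wrist_force: [-0.2, -0.1, -0.0]
opening: 0.0567
gripper_force: 0.0
```

send_rows([
  {"rx": 0,"ry": 0,"rz": 0,"dx": -0.1,"dy": -0.27,"dz": -2.0,"jaw": 85},
  {"rx": 0,"ry": 0,"rz": 0,"dx": 0,"dy": 0,"dz": -2.0,"jaw": 85},
  {"rx": 0,"ry": 0,"rz": 0,"dx": 0,"dy": 0,"dz": -1.2,"jaw": 85},
  {"rx": 0,"ry": 0,"rz": 0,"dx": 0,"dy": 0,"dz": 0,"jaw": 255},
  {"rx": 0,"ry": 0,"rz": 0,"dx": 0,"dy": 0,"dz": 0,"jaw": 255},
  {"rx": 0,"ry": 0,"rz": 0,"dx": 0,"dy": 0,"dz": 0,"jaw": 255},
  {"rx": 0,"ry": 0,"rz": 0,"dx": 0,"dy": 0,"dz": 0,"jaw": 255},
  {"rx": 0,"ry": 0,"rz": 0,"dx": 0,"dy": 0,"dz": 0,"jaw": 255},
])

```text
t: 25.85
tool_pos: [0.501, -0.2615, 0.0228]
tcp_rot: [3.141, 0.001, 1.8]
wrist_force: [-0.7, 0.1, 0.1]
opening: 0.0346
gripper_force: 41.9
```

send_rows([
  {"rx": 0,"ry": 0,"rz": 0,"dx": 0,"dy": 0,"dz": 2.0,"jaw": 255},
  {"rx": 0,"ry": 0,"rz": 0,"dx": 0,"dy": 0,"dz": 4.0,"jaw": 255},
  {"rx": 0,"ry": 0,"rz": 0,"dx": 0,"dy": 0,"dz": 4.0,"jaw": 255},
  {"rx": 0,"ry": 0,"rz": -0.013,"dx": -0.15,"dy": 3.4,"dz": 3.5,"jaw": 255},
  {"rx": 0,"ry": 0,"rz": -0.013,"dx": -0.15,"dy": 3.4,"dz": 0,"jaw": 255},
  {"rx": 0,"ry": 0,"rz": -0.013,"dx": -0.15,"dy": 3.4,"dz": 0,"jaw": 255},
  {"rx": 0,"ry": 0,"rz": -0.013,"dx": -0.15,"dy": 3.4,"dz": 0,"jaw": 255},
  {"rx": 0,"ry": 0,"rz": -0.013,"dx": -0.15,"dy": 3.4,"dz": 0,"jaw": 255},
  {"rx": 0,"ry": 0,"rz": -0.013,"dx": -0.15,"dy": 3.4,"dz": 0,"jaw": 255},
  {"rx": 0,"ry": 0,"rz": -0.013,"dx": -0.15,"dy": 3.4,"dz": 0,"jaw": 255},
  {"rx": 0,"ry": 0,"rz": -0.013,"dx": -0.15,"dy": 3.4,"dz": 0,"jaw": 255},
  {"rx": 0,"ry": 0,"rz": -0.013,"dx": -0.15,"dy": 3.4,"dz": 0,"jaw": 255},
])

```text
t: 26.85
tool_pos: [0.487, 0.0412, 0.1524]
tcp_rot: [3.141, 0.0, 1.682]
wrist_force: [0.0, -0.7, -1.6]
opening: 0.0349
gripper_force: 41.9
```

send_rows([
  {"rx": 0,"ry": 0,"rz": 0,"dx": -0.15,"dy": 3.4,"dz": 0,"jaw": 255},
  {"rx": 0,"ry": 0,"rz": 0,"dx": -0.15,"dy": 3.4,"dz": 0,"jaw": 255},
  {"rx": 0,"ry": 0,"rz": 0,"dx": -0.15,"dy": 3.4,"dz": -3,"jaw": 255},
  {"rx": 0,"ry": 0,"rz": 0,"dx": -0.15,"dy": 3.4,"dz": -3.5,"jaw": 255},
  {"rx": 0,"ry": 0,"rz": 0,"dx": 0,"dy": 1.0,"dz": 0,"jaw": 255},
  {"rx": 0,"ry": 0,"rz": 0,"dx": 0,"dy": 0,"dz": 0,"jaw": 255},
  {"rx": 0,"ry": 0,"rz": 0,"dx": 0,"dy": 0,"dz": 0,"jaw": 255},
])

```text
t: 27.43
tool_pos: [0.4821, 0.1779, 0.0953]
tcp_rot: [3.14, -0.0, 1.684]
wrist_force: [-0.1, -1.1, -0.1]
opening: 0.0347
gripper_force: 41.8
```

send_rows([
  {"rx": 0,"ry": 0,"rz": 0,"dx": -0.1,"dy": 1.0,"dz": 0,"jaw": 255},
  {"rx": 0,"ry": 0,"rz": 0,"dx": 0,"dy": 0.9,"dz": -2.0,"jaw": 255},
  {"rx": 0,"ry": 0,"rz": 0,"dx": 0,"dy": 0,"dz": -2.0,"jaw": 255},
  {"rx": 0,"ry": 0,"rz": 0,"dx": 0,"dy": 0,"dz": 0,"jaw": 255},
  {"rx": 0,"ry": 0,"rz": 0,"dx": 0,"dy": 0,"dz": 0,"jaw": 255},
])

```text
t: 27.85
tool_pos: [0.4808, 0.1964, 0.0549]
tcp_rot: [-3.141, 0.0, 1.682]
wrist_force: [0.4, -0.1, 0.1]
opening: 0.0349
gripper_force: 41.9
```

send_rows([
  {"rx": 0,"ry": 0,"rz": 0,"dx": 0.03,"dy": 0.15,"dz": -0.8,"jaw": 255},
  {"rx": 0,"ry": 0,"rz": 0,"dx": 0,"dy": 0,"dz": -0.6,"jaw": 255},
  {"rx": 0,"ry": 0,"rz": 0,"dx": 0,"dy": 0,"dz": -0.42,"jaw": 255},
  {"rx": 0,"ry": 0,"rz": 0,"dx": 0,"dy": 0,"dz": 0,"jaw": 255},
  {"rx": 0,"ry": 0,"rz": 0,"dx": 0,"dy": 0,"dz": 0,"jaw": 255},
  {"rx": 0,"ry": 0,"rz": 0,"dx": 0,"dy": 0,"dz": 0,"jaw": 85},
  {"rx": 0,"ry": 0,"rz": 0,"dx": 0,"dy": 0,"dz": 0,"jaw": 85},
  {"rx": 0,"ry": 0,"rz": 0,"dx": 0,"dy": 0,"dz": 0,"jaw": 85},
  {"rx": 0,"ry": 0,"rz": 0,"dx": 0,"dy": 0,"dz": 2,"jaw": 85},
  {"rx": 0,"ry": 0,"rz": 0,"dx": 0,"dy": 0,"dz": 4,"jaw": 85},
  {"rx": 0,"ry": 0,"rz": 0,"dx": 0,"dy": -3,"dz": 4,"jaw": 85},
  {"rx": 0,"ry": 0,"rz": 0.0,"dx": 0,"dy": -3.3,"dz": 2,"jaw": 85},
])

```text
t: 28.85
tool_pos: [0.4816, 0.1412, 0.1529]
tcp_rot: [3.138, -0.001, 1.686]
wrist_force: [1.4, -1.1, 0.8]
opening: 0.0571
gripper_force: 0.0
```

send_rows([
  {"rx": 0,"ry": 0,"rz": 0,"dx": 0.3,"dy": -3.5,"dz": 2.0,"jaw": 85},
  {"rx": 0,"ry": 0,"rz": 0,"dx": 0.3,"dy": -3.5,"dz": 2,"jaw": 85},
  {"rx": 0,"ry": 0,"rz": 0,"dx": 0.3,"dy": -2,"dz": 2,"jaw": 85},
  {"rx": 0,"ry": 0,"rz": 0,"dx": 0.3,"dy": 0,"dz": 1,"jaw": 85},
  {"rx": 0,"ry": 0,"rz": 0,"dx": 0,"dy": 0,"dz": 0,"jaw": 85},
])

```text
t: 29.27
tool_pos: [0.4941, 0.0496, 0.2217]
tcp_rot: [3.137, 0.0, 1.681]
wrist_force: [0.7, 0.6, 0.2]
opening: 0.0568
gripper_force: 0.0
```

```bash
cat >> h.py <<'E'
def board(f='bd',zt=.052):
    im,m=snap('wrist',f);s=sense();print(np.round(s['tool_pos'],4),np.round(s['tcp_rot'],3),round(s['t'],2))
    x,y,a=np.load('board.npy');O=np.array([x,y]);u=np.array([np.cos(a),np.sin(a)]);n=np.array([u[1],-u[0]])
    h=cv2.cvtColor(im,cv2.COLOR_RGB2HSV)
    for c,rs in RNG.items():
        k=sum(cv2.inRange(h,(p,110,45),(q,255,255)) for p,q in rs).astype(np.uint8)
        for ct in cv2.findContours(k,0,1)[0]:
            if cv2.contourArea(ct)<60: continue
            b=cv2.boxPoints(cv2.minAreaRect(ct));P=onz(m,b,zt)[:,:2];w=P.mean(0);q=w-O;e=P[1]-P[0];e2=P[2]-P[1]
            ang=np.arctan2(e[1],e[0]);ang=(ang+np.pi/4)%(np.pi/2)-np.pi/4
            print(c,'board',np.round([q@n,q@u],4),'world',np.round(w,4),'size',np.round([np.linalg.norm(e),np.linalg.norm(e2)],4),'ang',round(ang,3))
E
python3 -c "
from h import *
board()
nose()"
```

```text
[0.4933 0.0504 0.2199] [3.14  0.    1.682] 29.32
red board [ 0.2995 -0.3355] world [ 0.872  -0.1928] size [0.0048 0.0933] ang -0.404
red board [ 0.2323 -0.2318] world [ 0.7936 -0.0973] size [0.0434 0.0614] ang -0.471
red board [-0.0079 -0.1665] world [ 0.5475 -0.0595] size [0.0511 0.0132] ang 0.106
red board [ 0.2018 -0.0352] world [0.7412 0.0946] size [0.0898 0.027 ] ang -0.176
green board [-0.0014  0.0389] world [0.5309 0.1453] size [0.0216 0.0062] ang 0.116
green board [0.0454 0.0402] world [0.5773 0.1519] size [0.0373 0.0359] ang 0.122
blue board [0.0005 0.0928] world [0.5267 0.1991] size [0.0214 0.0065] ang 0.119
blue board [-0.0442  0.0965] world [0.482  0.1978] size [0.0349 0.0354] ang 0.112
tcp [0.4928 0.0509 0.2189] board -0.049936560652283586 -0.050626454664928086 yaw [-3.14133658e+00 -1.72717028e-04  1.68342042e+00] 29.3667 [ 0.90723174 -0.69012338  0.47734134]
line -0.06 -0.0117 76; line -0.05 -0.0118 77; line -0.04 -0.0118 76; line 0.04 -0.0123 73; line 0.05 -0.0121 80; line 0.06 -0.0121 81; nose -0.005 -0.0107 green 0.0397
nose 0 -0.0107 green 0.0397
nose 0.005 -0.0107 green 0.0397
```

View pics/bd.png

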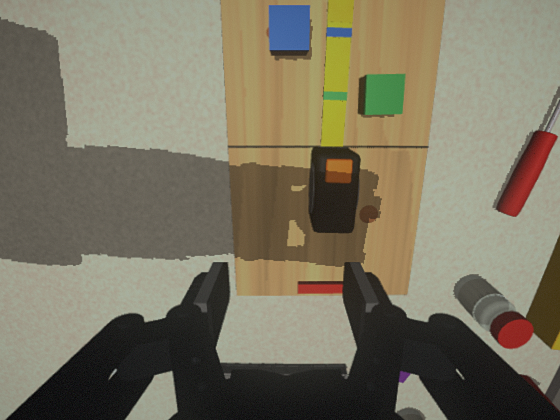

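Green and blue stand opposite their bands and the nose is still on the line. Next, a look farther out for the red block.

send_rows([
  {"rx": 0,"ry": 0,"rz": 0,"dx": 0.5,"dy": 3,"dz": 0,"jaw": 85},
  {"rx": 0,"ry": 0,"rz": 0,"dx": 1,"dy": 3.5,"dz": 0,"jaw": 85},
  {"rx": 0,"ry": 0,"rz": 0,"dx": 1,"dy": 2.5,"dz": 0,"jaw": 85},
  {"rx": 0,"ry": 0,"rz": 0,"dx": 0.5,"dy": 1,"dz": 0,"jaw": 85},
  {"rx": 0,"ry": 0,"rz": 0,"dx": 0,"dy": 0,"dz": 0,"jaw": 85},
  {"rx": 0,"ry": 0,"rz": 0,"dx": 0,"dy": 0,"dz": 0,"jaw": 85},
])

```text
t: 29.87
tool_pos: [0.5223, 0.1507, 0.2182]
tcp_rot: [-3.14, 0.0, 1.685]
wrist_force: [-0.9, 0.6, -0.1]
opening: 0.057
gripper_force: 0.0
```

```bash
python3 -c "
from h import *
board('bd2')
print('z blade');board('bd3',.0305)"
```

```text
[0.5224 0.1501 0.2186] [-3.14   0.     1.684] 29.92
red board [ 0.0107 -0.1601] world [ 0.5653 -0.051 ] size [0.0818 0.0124] ang 0.114
red board [ 0.2061 -0.026 ] world [0.7444 0.1041] size [0.09   0.0258] ang -0.195
red board [0.0043 0.1533] world [0.5237 0.2597] size [0.0209 0.006 ] ang 0.116
red board [0.0698 0.1671] world [0.5873 0.2807] size [0.0373 0.038 ] ang 0.18
green board [0.0457 0.0408] world [0.5775 0.1526] size [0.0351 0.0348] ang 0.116
blue board [0.0027 0.0992] world [0.5282 0.2057] size [0.0211 0.0056] ang 0.115
blue board [-0.044   0.0965] world [0.4821 0.1978] size [0.0351 0.035 ] ang 0.112
z blade
[0.5225 0.1497 0.2189] [-3.141  0.     1.683] 29.97
red board [ 0.0118 -0.1777] world [ 0.5684 -0.0684] size [0.0873 0.0165] ang 0.112
red board [ 0.2213 -0.0365] world [0.7607 0.0955] size [0.0963 0.0272] ang -0.194
red board [0.0054 0.1552] world [0.5246 0.2616] size [0.0224 0.0055] ang 0.115
red board [0.0753 0.1702] world [0.5924 0.2844] size [0.0411 0.0396] ang 0.221
green board [0.0021 0.0395] world [0.5344 0.1463] size [0.0216 0.0067] ang 0.114
green board [0.0496 0.0347] world [0.5821 0.1469] size [0.0376 0.0384] ang 0.115
blue board [0.0036 0.0977] world [0.5293 0.2043] size [0.0225 0.006 ] ang 0.114
blue board [-0.0464  0.0949] world [0.4799 0.1959] size [0.0376 0.0374] ang 0.111
```

```bash
python3 - <<'E'
from h import *
m=camera_model('wrist');im=cv2.imread('pics/bd3.png');h=cv2.cvtColor(im,cv2.COLOR_BGR2HSV)
x,y,a=np.load('board.npy');O=np.array([x,y]);u=np.array([np.cos(a),np.sin(a)]);n=np.array([u[1],-u[0]])
k=cv2.inRange(h,(22,150,90),(34,255,255));k[:,:200]=0;k[:,420:]=0
N,l,st,ce=cv2.connectedComponentsWithStats(k)
print([s.tolist() for s in st[1:] if s[4]>150])
Y,X=np.where(np.isin(l,[i for i in range(1,N) if st[i,4]>150]))
L=[];Rr=[]
for r in np.unique(Y):
    c=X[Y==r]
    if 18<len(c)<80: L.append((c.min()-.5,r));Rr.append((c.max()+.5,r))
for p in(L,Rr):
    P=onz(m,p,.0305)[:,:2]-O;A=np.c_[P@n,P@u];f=np.polyfit(A[:,1],A[:,0],1);print(len(p),'slope',f[0],'at y=-.012',np.polyval(f,-.012),'at .2',np.polyval(f,.2),A[:,1].min(),A[:,1].max(),'rms',np.std(A[:,0]-np.polyval(f,A[:,1])))
E
```

```text
[[289, 25, 26, 46, 1160], [287, 80, 26, 52, 1207], [286, 140, 24, 40, 814], [286, 196, 20, 30, 179]]
132 slope 0.02101120593697958 at y=-.012 -0.010032826998306855 at .2 -0.005578451339667184 0.055527563655413836 0.19885085428477856 rms 0.0003378069638928742
132 slope 0.028485334822903413 at y=-.012 0.012638194636222103 at .2 0.018677085618677626 0.05553148665645819 0.1988968387483329 rms 0.00033796681560744176
```

The blade lies straight to within 1.4° and is hooked. The red block stands at world (0.5875, 0.281), turned about 0.18; its band is at board y 155. I'll pick it up and set it right.

send_rows([
  {"rx": 0,"ry": 0,"rz": 0.018,"dx": 1.6,"dy": 3.2,"dz": -2,"jaw": 85},
  {"rx": 0,"ry": 0,"rz": 0.018,"dx": 1.6,"dy": 3.3,"dz": -3.5,"jaw": 85},
  {"rx": 0,"ry": 0,"rz": 0.018,"dx": 1.6,"dy": 3.3,"dz": -3.5,"jaw": 85},
  {"rx": 0,"ry": 0,"rz": 0.018,"dx": 1.6,"dy": 3.3,"dz": -4,"jaw": 85},
  {"rx": 0,"ry": 0,"rz": 0,"dx": 0,"dy": 0,"dz": 0,"jaw": 85},
  {"rx": 0,"ry": 0,"rz": 0,"dx": 0,"dy": 0,"dz": 0,"jaw": 85},
  {"rx": 0,"ry": 0,"rz": 0,"dx": 0,"dy": 0,"dz": 0,"jaw": 85},
])

```text
t: 30.55
tool_pos: [0.5778, 0.261, 0.1121]
tcp_rot: [3.141, -0.0, 1.754]
wrist_force: [-0.1, -0.6, 1.0]
opening: 0.0572
gripper_force: 0.0
```

```bash
python3 -c "
from h import *
board('bd4')"
```

```text
[0.5781 0.2609 0.1131] [ 3.139 -0.     1.754] 30.6
red board [ 0.1985 -0.0187] world [0.736  0.1106] size [0.034  0.0309] ang -0.152
red board [0.0097 0.1619] world [0.5281 0.2688] size [0.0062 0.0216] ang 0.011
red board [0.0697 0.1683] world [0.587  0.2819] size [0.0353 0.0376] ang 0.224
green board [0.0459 0.0434] world [0.5774 0.1552] size [0.0423 0.0345] ang 0.097
blue board [-0.0434  0.0989] world [0.4824 0.2003] size [0.0388 0.0407] ang 0.189
```

send_rows([
  {"rx": 0,"ry": 0,"rz": 0.03,"dx": 0.46,"dy": 1.0,"dz": -1.5,"jaw": 85},
  {"rx": 0,"ry": 0,"rz": 0,"dx": 0.46,"dy": 1.05,"dz": -2,"jaw": 85},
  {"rx": 0,"ry": 0,"rz": 0,"dx": 0,"dy": 0,"dz": -2,"jaw": 85},
  {"rx": 0,"ry": 0,"rz": 0,"dx": 0,"dy": 0,"dz": -2.05,"jaw": 85},
  {"rx": 0,"ry": 0,"rz": 0,"dx": 0,"dy": 0,"dz": 0,"jaw": 255},
  {"rx": 0,"ry": 0,"rz": 0,"dx": 0,"dy": 0,"dz": 0,"jaw": 255},
  {"rx": 0,"ry": 0,"rz": 0,"dx": 0,"dy": 0,"dz": 0,"jaw": 255},
  {"rx": 0,"ry": 0,"rz": 0,"dx": 0,"dy": 0,"dz": 0,"jaw": 255},
  {"rx": 0,"ry": 0,"rz": 0,"dx": 0,"dy": 0,"dz": 0,"jaw": 255},
])

```text
t: 31.35
tool_pos: [0.5874, 0.2825, 0.0375]
tcp_rot: [3.139, -0.0, 1.785]
wrist_force: [-0.1, -0.6, -0.0]
opening: 0.0348
gripper_force: 44.0
```

send_rows([
  {"rx": 0,"ry": 0,"rz": 0,"dx": 0,"dy": 0,"dz": 2.0,"jaw": 255},
  {"rx": 0,"ry": 0,"rz": -0.05,"dx": -0.9,"dy": -0.8,"dz": 0,"jaw": 255},
  {"rx": 0,"ry": 0,"rz": -0.051,"dx": -0.9,"dy": -0.8,"dz": 0,"jaw": 255},
  {"rx": 0,"ry": 0,"rz": 0,"dx": 0,"dy": 0,"dz": 0,"jaw": 255},
  {"rx": 0,"ry": 0,"rz": 0,"dx": 0,"dy": 0,"dz": 0,"jaw": 255},
  {"rx": 0,"ry": 0,"rz": 0,"dx": 0,"dy": 0,"dz": -1.0,"jaw": 255},
  {"rx": 0,"ry": 0,"rz": 0,"dx": 0,"dy": 0,"dz": -0.7,"jaw": 255},
  {"rx": 0,"ry": 0,"rz": 0,"dx": 0,"dy": 0,"dz": -0.3,"jaw": 255},
  {"rx": 0,"ry": 0,"rz": 0,"dx": 0,"dy": 0,"dz": 0,"jaw": 255},
  {"rx": 0,"ry": 0,"rz": 0,"dx": 0,"dy": 0,"dz": 0,"jaw": 255},
])

```text
t: 32.18
tool_pos: [0.569, 0.2668, 0.0365]
tcp_rot: [3.141, -0.0, 1.685]
wrist_force: [-7.3, -4.4, 17.4]
opening: 0.0349
gripper_force: 46.9
```

It is seated, so I'll ease off, release and rise, then go for the last green.

send_rows([
  {"rx": 0,"ry": 0,"rz": 0,"dx": 0,"dy": 0,"dz": 0.09,"jaw": 255},
  {"rx": 0,"ry": 0,"rz": 0,"dx": 0,"dy": 0,"dz": 0,"jaw": 255},
  {"rx": 0,"ry": 0,"rz": 0,"dx": 0,"dy": 0,"dz": 0,"jaw": 85},
  {"rx": 0,"ry": 0,"rz": 0,"dx": 0,"dy": 0,"dz": 0,"jaw": 85},
  {"rx": 0,"ry": 0,"rz": 0,"dx": 0,"dy": 0,"dz": 0,"jaw": 85},
  {"rx": 0,"ry": 0,"rz": 0,"dx": 0,"dy": 0,"dz": 2,"jaw": 85},
  {"rx": 0,"ry": 0,"rz": 0,"dx": 0,"dy": 0,"dz": 4,"jaw": 85},
  {"rx": 0,"ry": 0,"rz": 0,"dx": 0,"dy": 0,"dz": 4,"jaw": 85},
  {"rx": 0,"ry": 0,"rz": 0,"dx": -0.7,"dy": -3,"dz": 3,"jaw": 85},
  {"rx": 0,"ry": 0,"rz": 0,"dx": -0.7,"dy": -3.3,"dz": 2,"jaw": 85},
  {"rx": 0,"ry": 0,"rz": 0,"dx": -0.7,"dy": -3.3,"dz": 1,"jaw": 85},
  {"rx": 0,"ry": 0,"rz": 0,"dx": -0.7,"dy": -3.3,"dz": 0,"jaw": 85},
])

```text
t: 33.18
tool_pos: [0.5412, 0.1374, 0.1981]
tcp_rot: [3.138, -0.0, 1.685]
wrist_force: [0.6, -0.1, -0.1]
opening: 0.0569
gripper_force: 0.0
```

```bash
python3 -c "
from h import *
board('bd5')"
```

```text
[0.5401 0.1327 0.1967] [3.140e+00 1.000e-03 1.682e+00] 33.23
red board [ 0.0121 -0.1595] world [ 0.5667 -0.0503] size [0.0802 0.0128] ang 0.128
red board [ 0.2064 -0.027 ] world [0.7448 0.1033] size [0.0893 0.025 ] ang -0.188
red board [0.0021 0.1518] world [0.5217 0.2579] size [0.0209 0.0054] ang 0.114
red board [0.0503 0.1542] world [0.5694 0.2657] size [0.0367 0.0357] ang 0.072
green board [0.001  0.0447] world [0.5326 0.1514] size [0.0205 0.0067] ang 0.113
green board [0.0462 0.0411] world [0.5779 0.1528] size [0.0366 0.0352] ang 0.134
blue board [0.0018 0.0981] world [0.5274 0.2045] size [0.0203 0.006 ] ang 0.114
blue board [-0.044   0.0966] world [0.4821 0.1978] size [0.0367 0.0345] ang 0.109
```

send_rows([
  {"rx": 0,"ry": 0,"rz": 0,"dx": -0.8,"dy": -3.4,"dz": 0,"jaw": 85},
  {"rx": 0,"ry": 0,"rz": 0,"dx": -0.8,"dy": -3.4,"dz": 0,"jaw": 85},
  {"rx": 0,"ry": 0,"rz": 0,"dx": -0.8,"dy": -3.4,"dz": 0,"jaw": 85},
  {"rx": 0,"ry": 0,"rz": 0,"dx": -0.8,"dy": -3.4,"dz": 0,"jaw": 85},
  {"rx": 0,"ry": 0,"rz": 0,"dx": -0.8,"dy": -3.4,"dz": 0,"jaw": 85},
  {"rx": 0,"ry": 0,"rz": 0,"dx": -0.8,"dy": -3.4,"dz": 0,"jaw": 85},
  {"rx": 0,"ry": 0,"rz": 0,"dx": -0.8,"dy": -3.4,"dz": 0,"jaw": 85},
  {"rx": 0,"ry": 0,"rz": 0,"dx": -0.8,"dy": -3.4,"dz": 0,"jaw": 85},
  {"rx": 0,"ry": 0,"rz": 0,"dx": -0.8,"dy": -3.4,"dz": 0,"jaw": 85},
  {"rx": 0,"ry": 0,"rz": 0,"dx": -0.8,"dy": -3.4,"dz": 0,"jaw": 85},
  {"rx": 0,"ry": 0,"rz": 0,"dx": -0.8,"dy": -3.4,"dz": 0,"jaw": 85},
  {"rx": 0,"ry": 0,"rz": 0,"dx": -0.8,"dy": -3.4,"dz": 0,"jaw": 85},
])

```text
t: 34.23
tool_pos: [0.4443, -0.2712, 0.1954]
tcp_rot: [-3.141, -0.0, 1.684]
wrist_force: [0.8, -0.7, 0.5]
opening: 0.0569
gripper_force: 0.0
```

send_rows([
  {"rx": 0,"ry": 0,"rz": 0,"dx": 0,"dy": -1.5,"dz": 0,"jaw": 85},
  {"rx": 0,"ry": 0,"rz": 0,"dx": 0,"dy": 0,"dz": 0,"jaw": 85},
  {"rx": 0,"ry": 0,"rz": 0,"dx": 0,"dy": 0,"dz": 0,"jaw": 85},
])

```text
t: 34.48
tool_pos: [0.4449, -0.2846, 0.1951]
tcp_rot: [-3.141, -0.001, 1.683]
wrist_force: [-0.1, 1.2, 0.2]
opening: 0.0568
gripper_force: 0.0
```

```bash
sed -i 's/(a,130,70)/(a,120,40)/' h.py; python3 -c "
from h import *
blocks()"
```

```text
[ 0.4451 -0.2839  0.1952] [-3.141e+00 -1.000e-03  1.684e+00] 34.53
green px [258. 230.] c [ 0.4221 -0.3264] size [0.0353 0.034 ] ang 0.113
green px [267. 220.] c [ 0.4299 -0.3155] size [0.0183 0.0161] ang 0.086
```

send_rows([
  {"rx": 0,"ry": 0,"rz": 0,"dx": -0.8,"dy": -1.4,"dz": -3,"jaw": 85},
  {"rx": 0,"ry": 0,"rz": 0,"dx": -0.8,"dy": -1.4,"dz": -3,"jaw": 85},
  {"rx": 0,"ry": 0,"rz": 0,"dx": -0.7,"dy": -1.42,"dz": -3,"jaw": 85},
  {"rx": 0,"ry": 0,"rz": 0,"dx": 0,"dy": 0,"dz": -3,"jaw": 85},
  {"rx": 0,"ry": 0,"rz": 0,"dx": 0,"dy": 0,"dz": 0,"jaw": 85},
  {"rx": 0,"ry": 0,"rz": 0,"dx": 0,"dy": 0,"dz": 0,"jaw": 85},
  {"rx": 0,"ry": 0,"rz": 0,"dx": 0,"dy": 0,"dz": 0,"jaw": 85},
])

```text
t: 35.12
tool_pos: [0.4231, -0.3264, 0.0775]
tcp_rot: [3.14, 0.001, 1.686]
wrist_force: [0.8, -0.6, -0.0]
opening: 0.057
gripper_force: 0.0
```

send_rows([
  {"rx": 0,"ry": 0,"rz": 0,"dx": -0.1,"dy": 0.0,"dz": -2.0,"jaw": 85},
  {"rx": 0,"ry": 0,"rz": 0,"dx": 0,"dy": 0,"dz": -2.0,"jaw": 85},
  {"rx": 0,"ry": 0,"rz": 0,"dx": 0,"dy": 0,"dz": -1.5,"jaw": 85},
  {"rx": 0,"ry": 0,"rz": 0,"dx": 0,"dy": 0,"dz": 0,"jaw": 255},
  {"rx": 0,"ry": 0,"rz": 0,"dx": 0,"dy": 0,"dz": 0,"jaw": 255},
  {"rx": 0,"ry": 0,"rz": 0,"dx": 0,"dy": 0,"dz": 0,"jaw": 255},
  {"rx": 0,"ry": 0,"rz": 0,"dx": 0,"dy": 0,"dz": 0,"jaw": 255},
  {"rx": 0,"ry": 0,"rz": 0,"dx": 0,"dy": 0,"dz": 0,"jaw": 255},
])

```text
t: 35.78
tool_pos: [0.4217, -0.3272, 0.0222]
tcp_rot: [3.14, 0.002, 1.684]
wrist_force: [-1.9, 2.0, 8.3]
opening: 0.0356
gripper_force: 40.9
```

send_rows([
  {"rx": 0,"ry": 0,"rz": 0,"dx": 0,"dy": 0,"dz": 2.0,"jaw": 255},
  {"rx": 0,"ry": 0,"rz": 0,"dx": 0,"dy": 0,"dz": 4.0,"jaw": 255},
  {"rx": 0,"ry": 0,"rz": 0,"dx": 0,"dy": 0,"dz": 4.0,"jaw": 255},
  {"rx": 0,"ry": 0,"rz": 0,"dx": 0.5,"dy": 3.4,"dz": 3.5,"jaw": 255},
  {"rx": 0,"ry": 0,"rz": 0,"dx": 0.5,"dy": 3.4,"dz": 0,"jaw": 255},
  {"rx": 0,"ry": 0,"rz": 0,"dx": 0.5,"dy": 3.4,"dz": 0,"jaw": 255},
  {"rx": 0,"ry": 0,"rz": 0,"dx": 0.5,"dy": 3.4,"dz": 0,"jaw": 255},
  {"rx": 0,"ry": 0,"rz": 0,"dx": 0.5,"dy": 3.4,"dz": 0,"jaw": 255},
  {"rx": 0,"ry": 0,"rz": 0,"dx": 0.5,"dy": 3.4,"dz": 0,"jaw": 255},
  {"rx": 0,"ry": 0,"rz": 0,"dx": 0.5,"dy": 3.4,"dz": 0,"jaw": 255},
  {"rx": 0,"ry": 0,"rz": 0,"dx": 0.5,"dy": 3.4,"dz": 0,"jaw": 255},
  {"rx": 0,"ry": 0,"rz": 0,"dx": 0.5,"dy": 3.4,"dz": 0,"jaw": 255},
])

```text
t: 36.78
tool_pos: [0.4652, -0.0242, 0.1512]
tcp_rot: [3.14, 0.0, 1.684]
wrist_force: [0.5, -0.6, -0.4]
opening: 0.0353
gripper_force: 40.1
```

send_rows([
  {"rx": 0,"ry": 0,"rz": 0,"dx": 0.5,"dy": 3.4,"dz": 0,"jaw": 255},
  {"rx": 0,"ry": 0,"rz": 0,"dx": 0.5,"dy": 3.4,"dz": 0,"jaw": 255},
  {"rx": 0,"ry": 0,"rz": 0,"dx": 0.5,"dy": 3.4,"dz": 0,"jaw": 255},
  {"rx": 0,"ry": 0,"rz": 0,"dx": 0.5,"dy": 3.4,"dz": 0,"jaw": 255},
  {"rx": 0,"ry": 0,"rz": 0,"dx": 0,"dy": 2.0,"dz": -3,"jaw": 255},
  {"rx": 0,"ry": 0,"rz": 0,"dx": 0,"dy": 0,"dz": 0,"jaw": 255},
  {"rx": 0,"ry": 0,"rz": 0,"dx": 0,"dy": 0,"dz": 0,"jaw": 255},
  {"rx": 0,"ry": 0,"rz": 0,"dx": 0,"dy": 0,"dz": 0,"jaw": 255},
])

```text
t: 37.45
tool_pos: [0.4854, 0.1297, 0.1212]
tcp_rot: [3.141, 0.0, 1.684]
wrist_force: [0.2, -0.1, 0.6]
opening: 0.035
gripper_force: 40.0
```

send_rows([
  {"rx": 0,"ry": 0,"rz": 0,"dx": 0.22,"dy": 1.05,"dz": -2.0,"jaw": 255},
  {"rx": 0,"ry": 0,"rz": 0,"dx": 0,"dy": 0,"dz": -2.5,"jaw": 255},
  {"rx": 0,"ry": 0,"rz": 0,"dx": 0,"dy": 0,"dz": -2.1,"jaw": 255},
  {"rx": 0,"ry": 0,"rz": 0,"dx": 0,"dy": 0,"dz": 0,"jaw": 255},
  {"rx": 0,"ry": 0,"rz": 0,"dx": 0,"dy": 0,"dz": 0,"jaw": 255},
  {"rx": 0,"ry": 0,"rz": 0,"dx": 0,"dy": 0,"dz": 0,"jaw": 255},
])

```text
t: 37.95
tool_pos: [0.4884, 0.1402, 0.0562]
tcp_rot: [3.139, -0.0, 1.683]
wrist_force: [0.6, 0.4, -0.2]
opening: 0.0355
gripper_force: 40.1
```

send_rows([
  {"rx": 0,"ry": 0,"rz": 0,"dx": -0.05,"dy": 0,"dz": -0.8,"jaw": 255},
  {"rx": 0,"ry": 0,"rz": 0,"dx": 0,"dy": 0,"dz": -0.6,"jaw": 255},
  {"rx": 0,"ry": 0,"rz": 0,"dx": 0,"dy": 0,"dz": -0.4,"jaw": 255},
  {"rx": 0,"ry": 0,"rz": 0,"dx": 0,"dy": 0,"dz": -0.1,"jaw": 255},
  {"rx": 0,"ry": 0,"rz": 0,"dx": 0,"dy": 0,"dz": 0,"jaw": 255},
  {"rx": 0,"ry": 0,"rz": 0,"dx": 0,"dy": 0,"dz": 0,"jaw": 85},
  {"rx": 0,"ry": 0,"rz": 0,"dx": 0,"dy": 0,"dz": 0,"jaw": 85},
  {"rx": 0,"ry": 0,"rz": 0,"dx": 0,"dy": 0,"dz": 0,"jaw": 85},
  {"rx": 0,"ry": 0,"rz": 0,"dx": 0,"dy": 0,"dz": 2,"jaw": 85},
  {"rx": 0,"ry": 0,"rz": 0,"dx": 0,"dy": 0,"dz": 4,"jaw": 85},
  {"rx": 0,"ry": 0,"rz": 0,"dx": 0,"dy": 0,"dz": 4,"jaw": 85},
  {"rx": 0,"ry": 0,"rz": 0,"dx": 0,"dy": 0,"dz": 3,"jaw": 85},
])

```text
t: 38.95
tool_pos: [0.4872, 0.1407, 0.1683]
tcp_rot: [3.14, -0.0, 1.684]
wrist_force: [1.1, -0.2, -0.3]
opening: 0.0568
gripper_force: 0.0
```

send_rows([
  {"rx": 0,"ry": 0,"rz": 0,"dx": 1,"dy": -1,"dz": 3,"jaw": 85},
  {"rx": 0,"ry": 0,"rz": 0,"dx": 1,"dy": -1,"dz": 4,"jaw": 85},
  {"rx": 0,"ry": 0,"rz": 0,"dx": 1,"dy": -1,"dz": 4,"jaw": 85},
  {"rx": 0,"ry": 0,"rz": 0,"dx": 1,"dy": -1,"dz": 3,"jaw": 85},
  {"rx": 0,"ry": 0,"rz": 0,"dx": 0,"dy": 0,"dz": 0,"jaw": 85},
  {"rx": 0,"ry": 0,"rz": 0,"dx": 0,"dy": 0,"dz": 0,"jaw": 85},
])

```text
t: 39.45
tool_pos: [0.5272, 0.1006, 0.3052]
tcp_rot: [3.139, -0.0, 1.683]
wrist_force: [0.7, -0.7, -0.7]
opening: 0.0567
gripper_force: 0.0
```

```bash
python3 -c "
from h import *
board('fin')
print('blade z');board('fin2',.0305);nose()"
```

```text
[0.5265 0.1008 0.3036] [-3.141 -0.     1.684] 39.5
red board [ 0.2409 -0.4221] world [ 0.8235 -0.2855] size [0.0346 0.0753] ang -0.679
red board [ 0.2156 -0.2161] world [ 0.7752 -0.0836] size [0.0421 0.0268] ang 0.439
red board [ 0.0111 -0.1677] world [ 0.5665 -0.0585] size [0.0132 0.0818] ang 0.097
red board [ 0.2113 -0.0338] world [0.7504 0.0971] size [0.0917 0.0245] ang -0.214
red board [0.0047 0.1508] world [0.5244 0.2572] size [0.0058 0.0216] ang 0.05
red board [0.0505 0.1542] world [0.5695 0.2658] size [0.0359 0.0352] ang 0.122
green board [0.0026 0.0417] world [0.5346 0.1486] size [0.0197 0.0048] ang 0.113
green board [-0.0443  0.0398] world [0.4882 0.1414] size [0.0351 0.0341] ang 0.073
green board [0.0452 0.041 ] world [0.577  0.1527] size [0.0354 0.0352] ang 0.116
blue board [0.0033 0.0963] world [0.5292 0.2029] size [0.0212 0.0067] ang 0.114
blue board [-0.0439  0.0967] world [0.4822 0.198 ] size [0.035  0.0346] ang 0.11
blade z
[0.5262 0.101  0.3029] [-3.14  -0.     1.684] 39.55
red board [ 0.2537 -0.4483] world [ 0.8392 -0.3101] size [0.0362 0.0765] ang -0.633
red board 
[... 497 characters left out ...]
 0.0378] world [0.4866 0.1392] size [0.0359 0.0356] ang 0.111
green board [0.0492 0.0385] world [0.5812 0.1506] size [0.0372 0.037 ] ang 0.117
blue board [0.0044 0.0978] world [0.5301 0.2045] size [0.0211 0.007 ] ang 0.114
blue board [-0.0459  0.097 ] world [0.4802 0.1981] size [0.0368 0.0364] ang 0.11
tcp [0.526  0.1011 0.3026] board -0.01123046716514747 -0.004495624878311745 yaw [-3.13935029e+00  1.21372648e-05  1.68441650e+00] 39.6 [-0.09887768  0.22586656 -0.40610989]
line -0.06 -0.0123 55; line -0.05 -0.0123 57; line -0.04 -0.0123 56; line 0.04 -0.0121 56; line 0.05 -0.0121 57; line 0.06 -0.012 60; nose -0.005 -0.011 green 0.0402
nose 0 -0.011 green 0.0402
nose 0.005 -0.011 green 0.0402
```

View pics/fin.png

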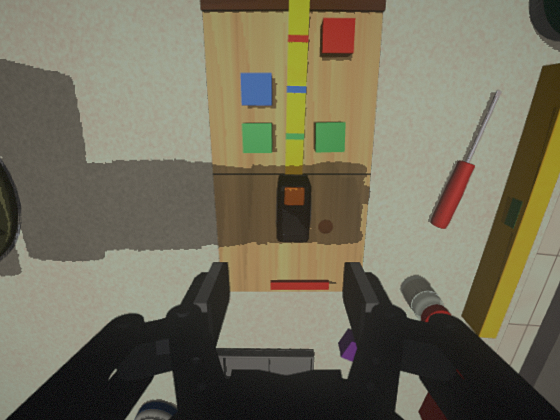

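The final view shows all four blocks upright beside their bands: green (258,137) and (330,136), blue (256,89), red (338,36). Offsets along the blade are 1 mm or less and gaps are 12–18 mm. The nose is on the line and the bin is empty as far as it can be seen.

```bash
python3 -c "
from rig import *
print(hand_in())"
```

```text
the job is handed in; nothing more can be done
None
```

The tape is hooked over the batten, drawn to the pencil line and locked, and the four blocks from the bin (two green, one blue, one red) stand upright opposite their bands; the red was knocked aside once and reset, the blade lies about 1.4° off straight, and the job is handed in.

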